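# Dial open the combination lockbox of reference standards

## Task

Open the grey lockbox of reference standards by its combination 15 - 3. Turn the dial clockwise by its speed knob, pass 15 twice and stop on it the third time; go back anticlockwise, pass 3 once and stop on it the second time; then turn clockwise again, by feel, until the bolt drops and the dial comes up against its stop, and do not wrench it there. Then lift the lid by its handle and leave it standing open, well past halfway, without disturbing the other things on the bench.

Things in the scene. Friction and masses are not known exactly. Their poses are not given: they have to be found in the camera images.
- case: Grey steel lockbox fixed to the bench, 170 mm deep (its x) by 280 wide (its y) by 90 high; origin: centre of its underside, x away from its front, y to its left. Right part (y -140 to -3 mm): closed lock compartment with the dial on top. Left part: store under a flush lid.
- dial (a joint): Dial value in rad: grows as the dial turns clockwise seen from above and keeps counting over full turns (any number either way). 0 = the speed knob points at the index mark. 40 numbers of 9 degrees (0.157 rad): the number dialled is value / 0.157 modulo 40, so a quarter turn clockwise reads 10. Starts between -1.4 and 1.4. Each number must be hit within about 3/4 of a number.
- knob_grip (a point): On the knob's axis, 17 mm above the dial's face, 13 mm below the knob's top. The speed knob is an upright black spinner, 16 mm in diameter, 30 mm high, 32 mm from the dial axis, standing on the dial's zero; it spins freely on its pin, so a gripper that holds it need not turn as the dial goes round.
- dial_axis (a point): Centre of the dial's top face, 101 mm above the box's underside. Black dial 92 mm across, flat on the lock compartment, 40 strokes (longer at tens, no figures). Turning takes 1 to 3 N at the knob. Once a turn, somewhere in 13 to 29, a click adds up to 6 N: not the stop. After the right combination the bolt drops there and the dial stops hard, blocked both ways; over 24 N on the knob against it breaks the lock.
- index_mark (a point): Black arrow-shaped index mark on the lock compartment, 63.5 mm from the dial axis on the side away from the box's front (along the box's x), 90 mm above its underside.
- lid (a joint): Lid of the store: 6 mm steel plate, 169 x 136 mm, top at 90 mm. Hinge line along the box's x on its left edge. 0 = shut; grows in rad as the right edge is lifted, up to 1.75. The hinge is stiff: the lid stays where it is left; lifting takes about 5 N at the handle. While the bolt is out the lid lifts less than 2 mm (0.02 rad).
- lid_handle (a point): Middle of the lid's handle: a round steel bar of 10 mm diameter, about 80 mm long, along the box's x (parallel to the hinge), its axis 33 mm above the lid's top and 103 mm from the hinge line.
- lid_hinge (a point): Middle of the lid's hinge line, which runs along the box's x at the top of its left side, 90 mm above its underside.
- beaker: Clear glass beaker, 106 mm across, 132 mm high, a bystander left of the box; origin at the centre of its underside, z up.
- tube: White screw-cap sample tube standing on end, 34 mm across the cap, 116 mm high, a bystander; origin at the centre of its underside, z up.
- cap: Loose purple screw cap, 35 mm across and 14 mm high, a bystander in front of the box; origin at the centre of its underside, z up.
- timer: Small lab timer, 32 x 66 x 62 mm, standing behind the box, a bystander; origin at the centre of its underside, z up.

How it is judged:
On the way, in this order (a step that is already met when the one before it is completed fails the run):
1. the dial has been turned clockwise past 15 twice and on to 15 (value of joint dial above 14.763 rad), for 0.1 s.
2. the dial has been turned back anticlockwise past 3 once and on to 3 (value of joint dial below 6.914 rad), for 0.1 s.
3. the lock has opened and the lid has come free of the bolt (value of joint lid above 0.1 rad), for 0.1 s.
At the end, for the whole second after the job is handed in: The lid stands open by itself by more than 1.0 rad (57 degrees), at rest (value of joint lid above 1 rad and velocity of joint lid between -0.1 and 0.1 rad/s); the robot touches nothing.
It fails at once if the dial was wrenched against the dropped bolt with more than 24 N at the knob (30 N at the bolt) (contact force between bolt_nose and dial above 30 N).
It fails at once if the glass beaker was moved by more than 20 mm or tipped (distance of beaker from where it was at the start of the episode above 0.02 m or angle between beaker's own z axis and vertical above 0.35 rad).
It fails at once if the standing sample tube was moved by more than 20 mm or tipped (distance of tube from where it was at the start of the episode above 0.02 m or angle between tube's own z axis and vertical above 0.35 rad).
It fails at once if the loose cap was moved by more than 20 mm or tipped (distance of cap from where it was at the start of the episode above 0.02 m or angle between cap's own z axis and vertical above 0.35 rad).
It fails at once if the timer was moved by more than 20 mm or tipped (distance of timer from where it was at the start of the episode above 0.02 m or angle between timer's own z axis and vertical above 0.35 rad).
It also fails if it takes over 72 s, if anything falls off the work surface, if the arm or the gripper's body presses on something with over 40 N, if the wrist force passes 120 N, or if a joint passes its speed limit or range.

## Robot

A 6-joint arm with a two-finger parallel gripper is mounted at the origin on a cart in front of the work surface, level with it; the furniture and walls round the work are solid. World frame = base frame: x ahead of the robot, y to its left, z up, the work surface at z = 0. Lengths are in m, angles in rad, forces in N, time in s.
With the tool pointing down it reaches from about 0.3 to 0.85 m from the base axis. Payload 5.4 kg.
Tool frame: the origin (TCP) lies midway between the tips of the shut fingers; the grasp point (between the pads) lies 19 mm behind it; x points along the fingers, z is the direction in which the jaws open and shut, and the axes are right-handed (so a half turn about x gives the same grasp; the last joint's range is limited). The gripper opens to 85 mm and grips with 20 to 120 N. Pads are 22 mm wide; open, the fingers measure 114 mm over their backs; the gripper's body (76 mm by 85 mm) begins 54 mm behind the grasp point. The pads swing forward as they close: fully open they stand 13 mm farther back than shut.
Start: joints at [-1.313, 0.158, 1.597, -0, 1.386, -0.21], TCP at [0.259, -0.513, 0.231] pointing down, gripper open.
Joint ranges: [-2.91, 2.91], [-0.94, 2.29], [0.18, 2.7], [-1.29, 4.43], [0.17, 2.64], [-3, 3]. Speed limits (rad/s): [2.57, 2.57, 3.14, 3.14, 3.14, 3.14].

## Interface

Orientations are given as a rotation vector (axis times angle).
In Python, from bench import manip gives the robot as it stands.
- The arm moves only by the tool carry_out, never from a script. Its argument "rows" is a list of rows, each a list of 2 entries, a list of its own where there are three numbers: the shift along the world's x, y, z as a fraction of full scale, then the turn about the world's z as a fraction of full scale. In form: [[[x, y, z], spin], ...]. A call has exactly 5 rows; each row shifts and turns the commanded pose from where the row before left it; what a row does not reach is not made up. Full scale, the value 1, is 0.5 m for a shift and 360 degrees for a turn. A row lasts 1/12 s, in which the tool goes at most 41.7 mm and 7.16 degrees, less where a joint would pass 70% of its speed; a pose out of reach is approached as far as the arm can. A call with a number of a shift or a turn outside -1 to 1 is refused whole. A call with a gripper value outside its range is refused whole. "hand" is the opening, from -1 (shut) to 1 (fully open), so that 0 is half open, set as the call begins (left out, the last holds). The fingers move at their own pace and stop on an object; "newtons" is the grip in N (left out, the last holds). Time passes only in rows, so rows that do not move let the fingers close, or fill a call up. It gives the time, the measured TCP pose, the force and the opening at its end, in the units of the state.
- manip.read_state(): the state, without advancing time (a new reading comes with each control period).
- manip.get_image(name): name is "side" or "top" or "wrist"; returns a dict with "pixels" (420x560x3 uint8, red, green, blue), "intrinsics" (3x3 intrinsics, pixels), "k1" (the pictures are not rectified: a ray, as slopes to the right and down, at radius r is drawn at 1 + k1 r^2 times it, then the intrinsics apply), "origin" and "orientation" of the camera in the world. Camera axes: x right, y down, z forward; pixel columns grow to the right and rows downward; lengths in m; the calibration is good to about 2 mm. A picture is of the moment at which its call begins. There is no depth.
- manip.job_done(): hands the job in, once; it reports no verdict.
The state is a dict: "time_s": time; "q": joint angles; "dq": joint speeds; "joint_torque": joint torques, N m; "ee_pos": TCP position; "orientation": TCP orientation; "contact_force": force on the tool from outside, world axes, zero at the start; "torque": the same for the moment, N m; "gripper_width": finger opening in m.
Only numpy, scipy, OpenCV 4.12 (cv2) and the standard library are available. Lean on these libraries where they do the work, as an engineer would, in place of code of your own. Each camera call takes 0.05 s, during which the arm holds its last target.

## Working session

There is one attempt and no reset: what is moved stays moved. The work goes in short steps, Python scripts to look and compute and a tool call to move; the robot and the scene stay as the last step left them, time stands still between calls to the robot, and variables do not carry over. Pictures are saved under pics/ and viewed, and the job is handed in when it is done.

Besides the shell and the picture viewer there is one more tool, called after "Call:" as name([rows], argument=value, ...), one row to a line, values as JSON. carry_out: Moves the arm, as the interface text tells. Shift numbers are shares of 0.5 m and turn numbers shares of 360 degrees, none past 1 either way. Its arguments: {"type":"object","properties":{"rows":{"type":"array"},"hand":{"type":"number"},"newtons":{"type":"number"}},"required":["rows"]}

```bash
ls; mkdir -p pics; python3 - <<'E'
from bench import manip
import cv2
s=manip.read_state();print(s)
for n in ["side","top","wrist"]:
    d=manip.get_image(n);cv2.imwrite(f"pics/{n}0.png",d["pixels"][:,:,::-1]);print(n,d["intrinsics"],d["k1"],d["origin"],d["orientation"])
E
```

```text
pics
{'time_s': 0.0, 'q': array([-1.31309246e+00,  1.59075415e-01,  1.59824796e+00,  2.74327518e-05,
        1.38618321e+00, -2.10106074e-01]), 'dq': array([ 0.00103794,  0.000301  ,  0.0002026 ,  0.00051226, -0.00088892,
       -0.00048933]), 'joint_torque': array([ 6.63592436e-04, -3.95991111e+01, -3.31430769e+01, -5.92373067e-05,
        8.10797908e-03, -4.67880113e-05]), 'ee_pos': array([ 0.25911515, -0.51263387,  0.23029421]), 'orientation': array([ 0.8593672 ,  1.39630493, -0.85717178]), 'contact_force': array([-0.21805396, -0.31957098,  0.21871956]), 'torque': array([-0.01669945, -0.02045909, -0.00032957]), 'gripper_width': 0.08545084940874488}
side [[421.90697338   0.         273.03903857]
 [  0.         421.90697338 214.4935761 ]
 [  0.           0.           1.        ]] -0.12806061766887816 [0.39888901 1.04956001 0.61075066] [-0.3810441   2.67627273 -1.37990269]
top [[426.72285053   0.         282.29023602]
 [  0.         426.72285053 210.53207455]
 [  0.           0.           1.        ]] -0.1136283504839181 [0.55191534 0.35286378 0.96235161] [-2.18631204  2.23355009 -0.09988942]
wrist [[315.30809524   0.         286.99140958]
 [  0.         315.30809524 209.03762532]
 [  0.           0.           1.        ]] -0.06576955888125942 [ 0.31648788 -0.48300652  0.37346765] [ 2.48233126 -1.52471606 -0.20367581]
```

View pics/side0.png

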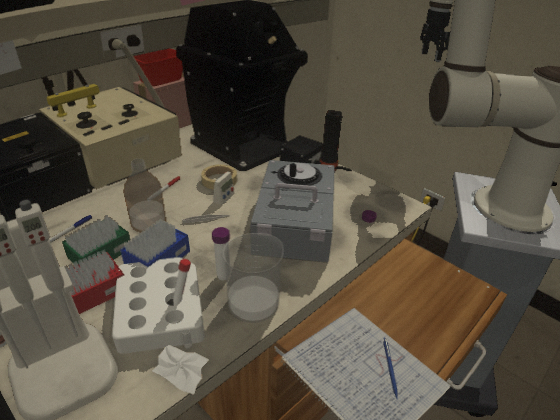

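View pics/top0.png

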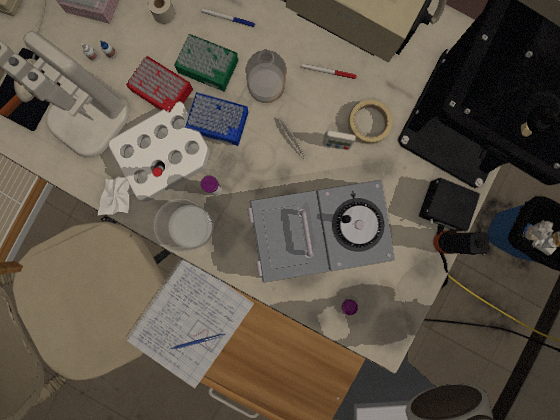

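View pics/wrist0.png

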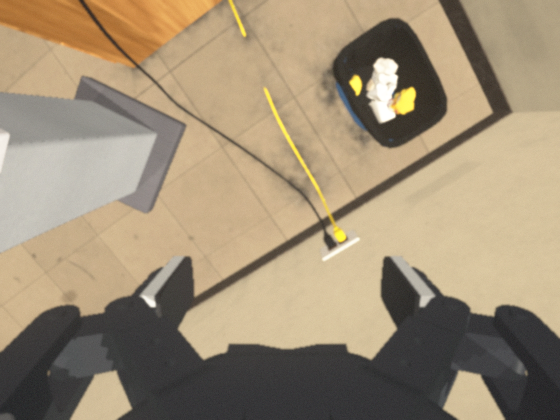

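The top view shows the box with its dial at about (358,225), the index mark near (353,195) and the knob near (347,218). The lid handle is at about (303,233). The cap is at (349,307), the beaker at (183,225), the tube at (209,184) and the timer at (339,140).

```bash
cat > h.py <<'E'
import numpy as np, cv2
from scipy.spatial.transform import Rotation as R
def ray(d,u,v):
    K=d["intrinsics"]; p=np.array([(u-K[0,2])/K[0,0],(v-K[1,2])/K[1,1]])
    x=p.copy()
    for _ in range(30): x=p/(1+d["k1"]*(x@x))
    r=R.from_rotvec(d["orientation"]).apply([x[0],x[1],1]); return np.array(d["origin"]),r
def onz(d,u,v,z):
    o,r=ray(d,u,v); return o+r*(z-o[2])/r[2]
def proj(d,P):
    c=R.from_rotvec(d["orientation"]).inv().apply(np.asarray(P)-d["origin"]); x=c[:2]/c[2]
    x=x*(1+d["k1"]*(x@x)); K=d["intrinsics"]; return np.array([K[0,0]*x[0]+K[0,2],K[1,1]*x[1]+K[1,2]])
def tri(d1,p1,d2,p2):
    o1,a=ray(d1,*p1);o2,b=ray(d2,*p2);a/=np.linalg.norm(a);b/=np.linalg.norm(b)
    t=np.linalg.lstsq(np.c_[a,-b],o2-o1,rcond=None)[0];P,Q=o1+a*t[0],o2+b*t[1]
    return (P+Q)/2,np.linalg.norm(P-Q)
E
python3 - <<'E'
import cv2
a=cv2.imread("pics/top0.png")[170:290,240:400];cv2.imwrite("pics/top0z.png",cv2.resize(a,None,fx=5,fy=5,interpolation=cv2.INTER_CUBIC))
a=cv2.imread("pics/side0.png")[145:265,240:360];cv2.imwrite("pics/side0z.png",cv2.resize(a,None,fx=5,fy=5,interpolation=cv2.INTER_CUBIC))
E
```

```text
(no output)
```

View pics/top0z.png

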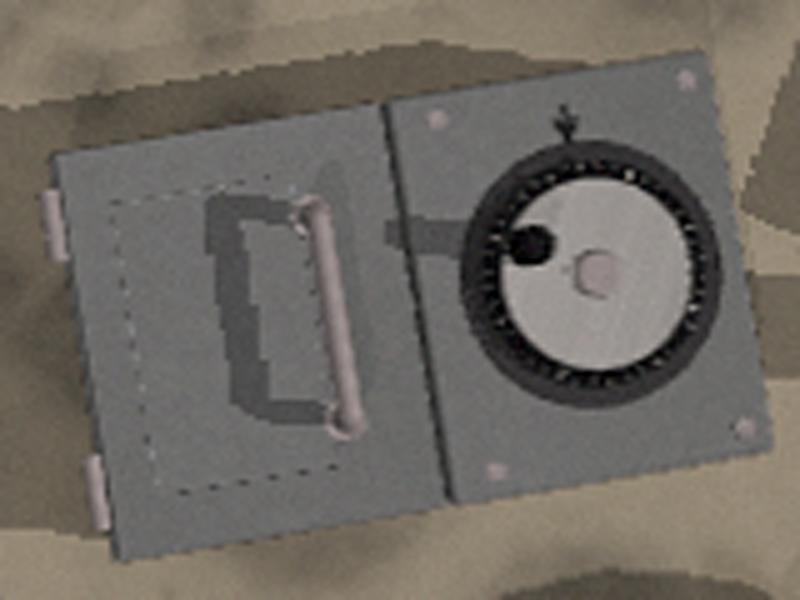

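View pics/side0z.png

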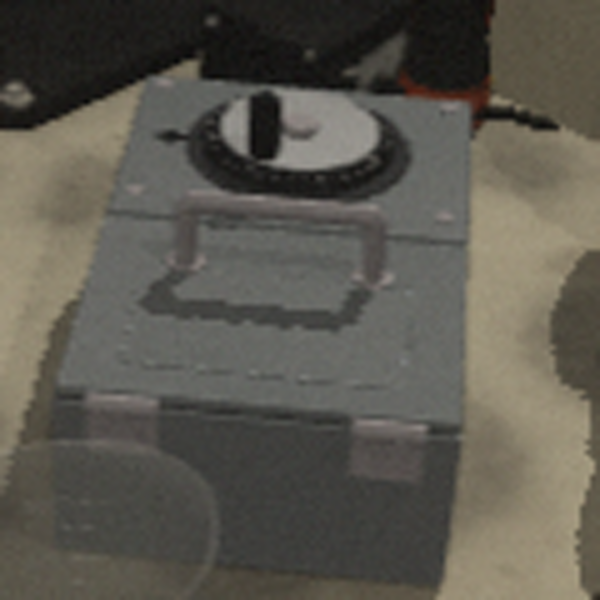

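The zoomed top view shows the box corners at (53,153), (118,560), (772,450) and (706,50). The dial outline is centred near (591,274), the knob top is at (530,245), and the handle bar runs from (312,212) to (345,420). All of these are zoom pixels.

```bash
python3 - <<'E'
from bench import manip
from h import *
t=manip.get_image("top");s=manip.get_image("side")
Z=lambda x,y:((x+.5)/5-.5+240,(y+.5)/5-.5+170)
S=lambda x,y:((x+.5)/5-.5+240,(y+.5)/5-.5+145)
C=np.array([onz(t,*Z(*p),.09) for p in [(53,153),(118,560),(772,450),(706,50)]])
print(C.round(4)); print("center",C.mean(0)); 
for i in range(4): print(np.linalg.norm(C[i]-C[(i+1)%4]))
ex=(C[0]-C[1])+(C[3]-C[2]); ex/=np.linalg.norm(ex); 
ey=(C[0]-C[3])+(C[1]-C[2]); ey/=np.linalg.norm(ey); print("yaw",np.degrees([np.arctan2(ex[1],ex[0]),np.arctan2(-ey[0],ey[1])]))
ax=onz(t,*Z(591,274),.098); print("dial",ax, onz(t,*Z(597,272),.105))
print("idx",onz(t,*Z(567,122),.09))
h=[onz(t,*Z(*p),.123) for p in [(312,212),(345,420)]]; print("handle",h,np.mean(h,0),np.linalg.norm(h[0]-h[1]))
k=onz(t,*Z(530,245),.131); print("knob",k)
print("tri handle ends",tri(t,Z(312,212),s,S(187,203)),tri(t,Z(345,420),s,S(372,215)))
print("tri knob top",tri(t,Z(530,243),s,S(264,95)))
print("tri corner fl",tri(t,Z(53,153),s,S(55,392)),tri(t,Z(118,560),s,S(463,432)))
for n,p,z in [("beaker",(183,225),.0),("tube",(209,184),.116),("cap",(349,307),.014),("timer",(339,137),.062),("blk",(450,200),.05)]: print(n,onz(t,*p,z))
E
```

```text
[[0.6225 0.3871 0.09  ]
 [0.4561 0.3639 0.09  ]
 [0.4934 0.0924 0.09  ]
 [0.6605 0.1146 0.09  ]]
center [0.55813233 0.23950699 0.09      ]
0.16805190784561544
0.27408066528764397
0.1685572301068236
0.2750820001036247
yaw [7.76209044 7.87473331]
dial [0.56800688 0.16818833 0.098     ] [0.5686318  0.16718892 0.105     ]
idx [0.63132266 0.174516   0.09      ]
handle [array([0.59450147, 0.28414618, 0.123     ]), array([0.51229783, 0.27312514, 0.123     ])] [0.55339965 0.27863566 0.123     ] 0.08293914504446655
knob [0.57933845 0.19917567 0.131     ]
tri handle ends (array([0.59403157, 0.28419154, 0.12464634]), np.float64(0.0007927871501614427)) (array([0.51286188, 0.27361173, 0.12739578]), np.float64(0.0007248741968779988))
tri knob top (array([0.57972621, 0.20022115, 0.13701091]), np.float64(0.00039825667482206947))
tri corner fl (array([0.62201094, 0.38698583, 0.08841701]), np.float64(0.001363667184704597)) (array([0.45535574, 0.36384143, 0.08820863]), np.float64(0.0011038599865002183))
beaker [0.57692234 0.54306439 0.        ]
tube [0.65444308 0.46751514 0.116     ]
cap [0.38571806 0.17509624 0.014     ]
timer [0.75786688 0.19493602 0.062     ]
blk [ 0.61800338 -0.05191992  0.05      ]
```

```bash
python3 - <<'E'
from bench import manip
from h import *
t=manip.get_image("top");s=manip.get_image("side")
print("bottle top",tri(t,(484,243),s,(332,114)))
print("beaker rim",onz(t,183,225,.06))
print(onz(t,*(440,243),0.0))
st=manip.read_state(); M=R.from_rotvec(st["orientation"]).as_matrix(); print(M.round(3)); 
z=M[:,2]; print("jaw az",np.degrees(np.arctan2(z[1],z[0])))
E
```

```text
bottle top (array([ 0.52758558, -0.06726581,  0.16405203]), np.float64(0.006412692612012399))
beaker rim [0.57536322 0.5312059  0.06      ]
[ 0.52213798 -0.04546256  0.        ]
[[-0.     0.893  0.451]
 [ 0.     0.451 -0.893]
 [-1.     0.    -0.   ]]
jaw az -63.19543986470886
```

Call:
carry_out([
  [[0.04, 0.05, 0.028], -0.0106],
  [[0.04, 0.05, 0.028], -0.0106],
  [[0.04, 0.05, 0.028], -0.0106],
  [[0.04, 0.05, 0.028], -0.0106],
  [[0.04, 0.05, 0.028], -0.0106],
], hand=0, newtons=40)

```text
time_s: 0.77
ee_pos: [0.3599, -0.3869, 0.302]
orientation: [1.112, 1.268, -1.112]
contact_force: [0.5, -0.5, -0.4]
gripper_width: 0.043
```

Call:
carry_out([
  [[0, 0.08, 0], 0],
  [[0, 0.08, 0], 0],
  [[0, 0.08, 0], 0],
  [[0, 0.08, 0], 0],
  [[0, 0.08, 0], 0],
])

```text
time_s: 1.18
ee_pos: [0.3589, -0.1864, 0.3012]
orientation: [1.11, 1.269, -1.11]
contact_force: [0.0, -0.4, 0.9]
gripper_width: 0.0427
```

Call:
carry_out([
  [[0, 0.08, 0], 0],
  [[0, 0.08, 0], 0],
  [[0, 0.08, 0], 0],
  [[0, 0.08, 0], 0],
  [[0, 0.08, 0], 0],
])

```text
time_s: 1.6
ee_pos: [0.3588, 0.0135, 0.3016]
orientation: [1.11, 1.268, -1.109]
contact_force: [1.1, 0.0, 0.7]
gripper_width: 0.0426
```

Call:
carry_out([
  [[0.04, 0.07, -0.01], 0],
  [[0.04, 0.07, -0.01], 0],
  [[0.04, 0.07, -0.01], 0],
  [[0.04, 0.07, -0.01], 0],
  [[0.04, 0.07, -0.01], 0],
])

```text
time_s: 2.02
ee_pos: [0.4598, 0.1891, 0.2761]
orientation: [1.109, 1.27, -1.108]
contact_force: [0.4, -0.5, 1.0]
gripper_width: 0.0426
```

Call:
carry_out([
  [[0.048, 0.004, -0.028], 0],
  [[0.048, 0.004, -0.028], 0],
  [[0.048, 0.004, -0.028], 0],
  [[0.048, 0.004, -0.028], 0],
  [[0.048, 0.004, -0.028], 0],
])

```text
time_s: 2.43
ee_pos: [0.5803, 0.1971, 0.2053]
orientation: [1.109, 1.27, -1.109]
contact_force: [0.4, 0.4, -0.2]
gripper_width: 0.0426
```

```bash
python3 - <<'E'
from bench import manip
import cv2
for n in ["wrist","top"]:
    d=manip.get_image(n);cv2.imwrite(f"pics/{n}1.png",d["pixels"][:,:,::-1])
print(manip.read_state()["ee_pos"])
a=cv2.imread("pics/wrist1.png");cv2.imwrite("pics/wrist1z.png",cv2.resize(a,(800,600),interpolation=cv2.INTER_CUBIC))
E
```

```text
[0.57972187 0.19624395 0.20197891]
```

View pics/wrist1z.png

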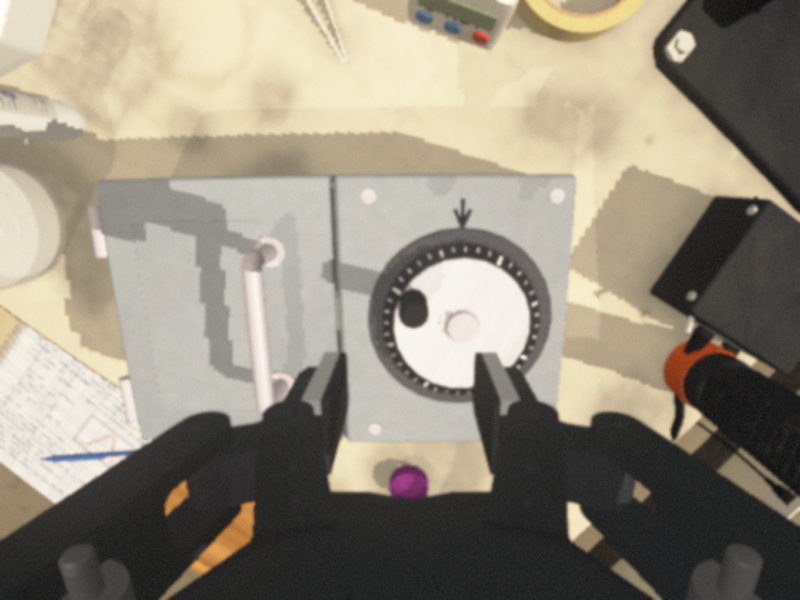

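View pics/top1.png

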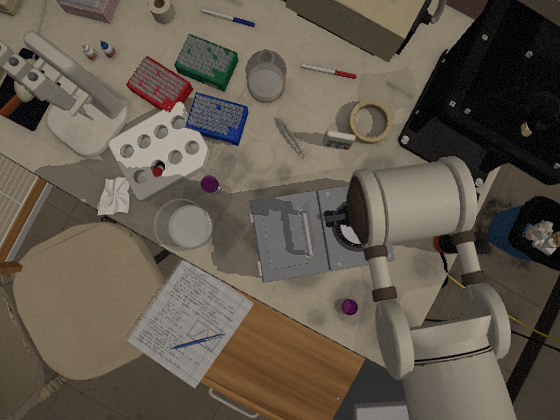

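The wrist view (800x600) shows the knob's top near (410,300), the dial's rim from x 370 to 551 and y 228 to 402, the index arrow at (463,214), and the jaws' midline at about x 412, in line with the knob.

```bash
python3 - <<'E'
from bench import manip
from h import *
d=manip.get_image("wrist"); t=manip.get_image("top")
W=lambda x,y:((x+.5)*.7-.5,(y+.5)*.7-.5)
img=d["pixels"][:,:,::-1].copy(); g=cv2.cvtColor(img,cv2.COLOR_BGR2GRAY)
cv2.imwrite("pics/wz.png",cv2.resize(img[120:300,240:400],None,fx=4,fy=4,interpolation=cv2.INTER_CUBIC))
# outer rim ellipse by points
pts=[(370,315),(551,315),(460,228),(460,402)]
for z in (.09,.101): print(z,[onz(d,*W(*p),z).round(4) for p in pts], np.mean([onz(d,*W(*p),z) for p in pts],0))
print("idx",onz(d,*W(463,214),.09)); print("knob",onz(d,*W(410,300),.131)); print("hub",onz(d,*W(462,325),.108))
print("box",[onz(d,*W(*p),.09).round(4) for p in [(99,181),(575,175),(148,440)]])
print("handle",[onz(d,*W(*p),.123).round(4) for p in [(255,255),(264,395)]])
E
```

```text
0.09 [array([0.562 , 0.2186, 0.09  ]), array([0.5764, 0.1118, 0.09  ]), array([0.6198, 0.1741, 0.09  ]), array([0.5126, 0.1563, 0.09  ])] [0.56770803 0.16518227 0.09      ]
0.101 [array([0.5655, 0.218 , 0.101 ]), array([0.5794, 0.1159, 0.101 ]), array([0.6209, 0.1754, 0.101 ]), array([0.5183, 0.1584, 0.101 ])] [0.57101587 0.1669252  0.101     ]
idx [0.62773585 0.17367411 0.09      ]
knob [0.58557089 0.19780792 0.131     ]
hub [0.56888763 0.16649022 0.108     ]
box [array([0.62  , 0.3807, 0.09  ]), array([0.6576, 0.1157, 0.09  ]), array([0.4553, 0.3557, 0.09  ])]
handle [array([0.5961, 0.2777, 0.123 ]), array([0.519 , 0.2695, 0.123 ])]
```

View pics/wz.png

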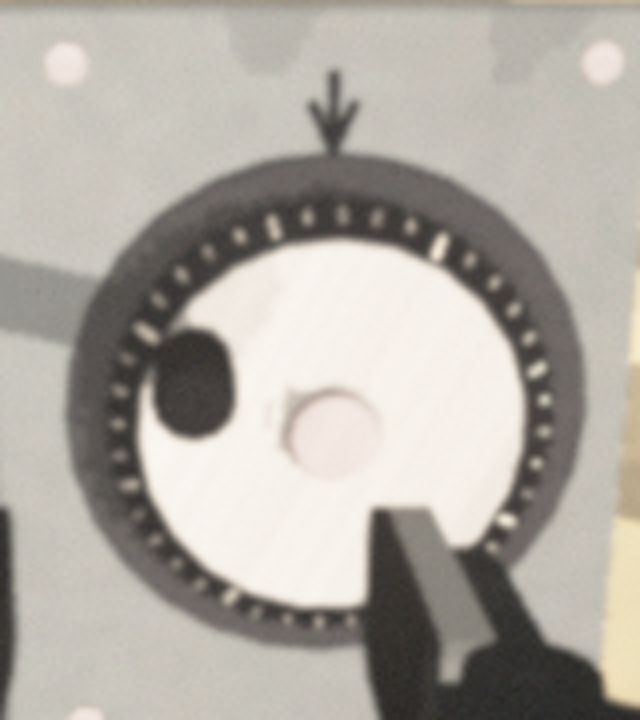

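```bash
python3 - <<'E'
from bench import manip
from h import *
d=manip.get_image("wrist"); print(d["origin"])
Zm=lambda x,y:((x+.5)/4-.5+240,(y+.5)/4-.5+120)
top=onz(d,*Zm(195,398),.131); base=onz(d,*Zm(195,368),.101)
print("knob",top,base)
for z in (.091,.095,.101):
  P=[onz(d,*Zm(*p),z) for p in [(68,410),(583,410),(330,152),(330,647)]]; print(z,np.mean(P,0),np.linalg.norm(P[0]-P[1]),np.linalg.norm(P[2]-P[3]))
# inner white disc
P=[onz(d,*Zm(*p),.101) for p in [(138,422),(527,422),(333,238),(333,608)]]; print("white",np.mean(P,0),np.linalg.norm(P[0]-P[1]),np.linalg.norm(P[2]-P[3]))
for z in(.105,.108,.112): print("hub",onz(d,*Zm(337,432),z))
i1,i2=onz(d,*Zm(334,155),.09),onz(d,*Zm(334,72),.09); print("idx",i1,i2)
c=np.mean(P,0)
for k in (top,base):
  v=k-c; print(np.linalg.norm(v[:2]), np.degrees(np.arctan2(v[1],v[0])))
v=(i1+i2)/2-c; print("idx az",np.degrees(np.arctan2(v[1],v[0])),np.linalg.norm(v[:2]))
for p in [(148,335),(275,227),(437,247),(537,368),(507,521),(130,485),(230,598)]:
  v=onz(d,*Zm(*p),.101)-c; print(p,np.linalg.norm(v[:2]),np.degrees(np.arctan2(v[1],v[0])))
E
```

```text
[0.64292996 0.20594157 0.34846433]
knob [0.5773102  0.19618344 0.131     ] [0.57458453 0.19570857 0.101     ]
0.091 [0.56608137 0.16565297 0.091     ] 0.11070390756129464 0.11118152436108533
0.095 [0.5672753 0.1662789 0.095    ] 0.10898399699237644 0.10945419347431254
0.101 [0.5690662 0.1672178 0.101    ] 0.10640413113899913 0.10686319714415346
white [0.56603992 0.16572789 0.101     ] 0.0805068783219796 0.08053256313960488
hub [0.56621216 0.16540962 0.105     ]
hub [0.56715749 0.16590906 0.108     ]
hub [0.56841792 0.16657498 0.112     ]
idx [0.62005967 0.17331732 0.09      ] [0.63646149 0.17600977 0.09      ]
0.03247399028148968 69.69266164760185
0.031174537473152998 74.09223980818246
idx az 8.172498935254948 0.06285902180989128
(148, 335) 0.04274637568431046 70.70908084009093
(275, 227) 0.0434086858183781 24.85486729096804
(437, 247) 0.04235279850293118 -19.80425557634992
(537, 368) 0.04331145689829553 -65.40995160574921
(507, 521) 0.043085559635950677 -111.56021601568717
(130, 485) 0.044041810032451084 114.7917801931784
(230, 598) 0.04409094655863677 159.37940621066969
```

Call:
carry_out([
  [[-0.004, 0.001, -0.046], 0],
  [[0, 0.001, -0.046], 0],
  [[0, 0, -0.046], 0],
  [[0, 0, -0.046], 0],
  [[0, 0, 0], 0],
])

```text
time_s: 3.1
ee_pos: [0.5736, 0.1975, 0.1108]
orientation: [1.106, 1.275, -1.114]
contact_force: [-0.5, 0.4, -1.1]
gripper_width: 0.0427
```

```bash
python3 - <<'E'
from bench import manip
import cv2
d=manip.get_image("wrist");a=d["pixels"][:,:,::-1];cv2.imwrite("pics/w2.png",cv2.resize(a,(800,600),interpolation=cv2.INTER_CUBIC))
s=manip.read_state();print(s["ee_pos"],s["contact_force"])
E
```

```text
[0.57508915 0.19768818 0.1132935 ] [ 0.00113578 -0.09200606 -0.30676981]
```

View pics/w2.png

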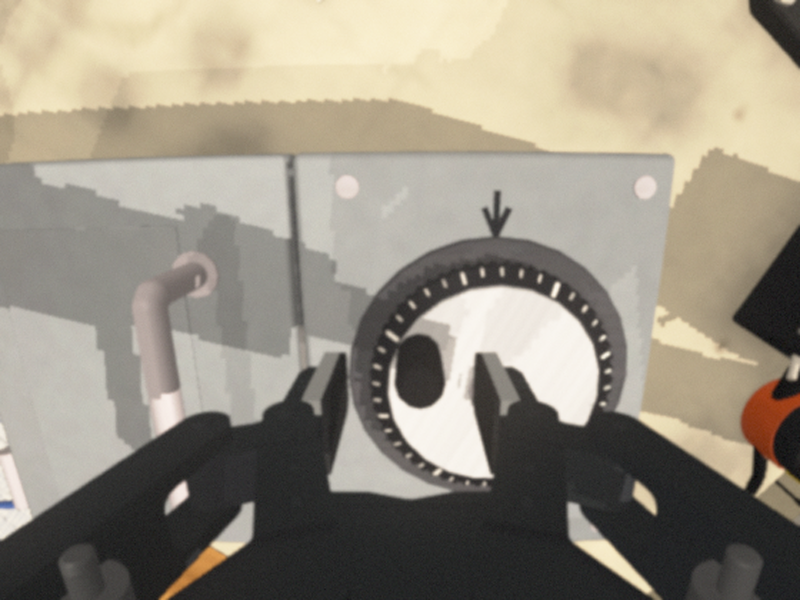

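```bash
python3 - <<'E'
from bench import manip
from h import *
for _ in range(3):
  d=manip.get_image("wrist"); s=manip.read_state(); print(s["ee_pos"].round(4),s["contact_force"].round(2))
W=lambda p:(np.array(p)+.5)/.7-.5
e=s["ee_pos"]; print("tcp",W(proj(d,e)),"grasp",W(proj(d,e+[0,0,.019])), "at z.131",W(proj(d,[e[0],e[1],.131])))
Wi=lambda x,y:((x+.5)*.7-.5,(y+.5)*.7-.5)
print("knob top",onz(d,*Wi(420,387),.131), "base",onz(d,*Wi(420,358),.101))
c=np.mean([onz(d,*Wi(*p),.101) for p in [(388,385),(602,385)]],0);print(c)
E
```

```text
[0.5768 0.1979 0.1154] [-0.02 -0.2   0.33]
[0.578  0.198  0.1167] [-0.14 -0.14  0.08]
[0.5786 0.198  0.1172] [-0.23 -0.13  0.69]
tcp [412.23044248 370.83799154] grasp [412.44591544 396.55337506] at z.131 [412.3813881 388.8445659]
knob top [0.57957466 0.19577008 0.131     ] base [0.57711701 0.19481291 0.101     ]
[0.5698135 0.1640912 0.101    ]
```

Call:
carry_out([
  [[0, -0.001, -0.012], 0],
  [[0, -0.001, 0], 0],
  [[0, 0, 0], 0],
  [[0, 0, 0], 0],
  [[0, 0, 0], 0],
])

```text
time_s: 3.72
ee_pos: [0.5774, 0.1968, 0.1086]
orientation: [1.11, 1.27, -1.109]
contact_force: [-0.3, 0.1, -0.8]
gripper_width: 0.0426
```

```bash
python3 - <<'E'
from bench import manip
from h import *
for _ in range(6):
  d=manip.get_image("wrist"); s=manip.read_state(); print(s["ee_pos"].round(4),s["contact_force"].round(2),s["dq"].round(4))
E
```

```text
[0.5774 0.1968 0.1085] [0.29 0.02 0.53] [-0.0002  0.0031  0.0023 -0.0007 -0.0011 -0.0002]
[0.5774 0.1968 0.1084] [-0.17  0.19  0.32] [ 0.0006 -0.     -0.0004  0.0004  0.0012 -0.0011]
[0.5773 0.1968 0.1084] [-0.35  0.35 -0.26] [ 0.0003  0.      0.0007 -0.0006  0.0005 -0.0001]
[0.5773 0.1968 0.1084] [ 0.65  0.3  -0.16] [-0.0015  0.0016  0.0015  0.0003  0.0001 -0.0006]
[0.5773 0.1968 0.1083] [-0.69 -0.27  0.43] [-0.0012  0.0008 -0.0003 -0.0001 -0.0001 -0.0004]
[0.5773 0.1968 0.1083] [-0.52 -0.12  0.71] [ 0.0006  0.0011  0.0028 -0.0001  0.001   0.0007]
```

Call:
carry_out([
  [[0, 0, 0], 0],
  [[0, 0, 0], 0],
  [[0, 0, 0], 0],
  [[0, 0, 0], 0],
  [[0, 0, 0], 0],
], hand=-1, newtons=40)

```text
time_s: 4.43
ee_pos: [0.5772, 0.1961, 0.1084]
orientation: [1.108, 1.269, -1.11]
contact_force: [-1.4, -4.8, 2.4]
gripper_width: 0.0146
```

```bash
python3 - <<'E'
from bench import manip
from h import *
for _ in range(3):
  d=manip.get_image("wrist"); s=manip.read_state(); print(s["ee_pos"].round(4),s["contact_force"].round(2),s["torque"].round(2),s["gripper_width"])
a=d["pixels"][:,:,::-1];cv2.imwrite("pics/w3.png",cv2.resize(a,(800,600),interpolation=cv2.INTER_CUBIC))
E
```

```text
[0.5772 0.1962 0.1084] [-2.55 -4.83  2.52] [-0.78  0.27 -0.01] 0.01388593820011253
[0.5772 0.1961 0.1084] [-1.79 -5.47  3.16] [-0.84  0.32 -0.02] 0.014411115213601876
[0.5772 0.1962 0.1084] [-1.86 -5.69  2.49] [-0.84  0.28 -0.01] 0.014370107984604516
```

View pics/w3.png

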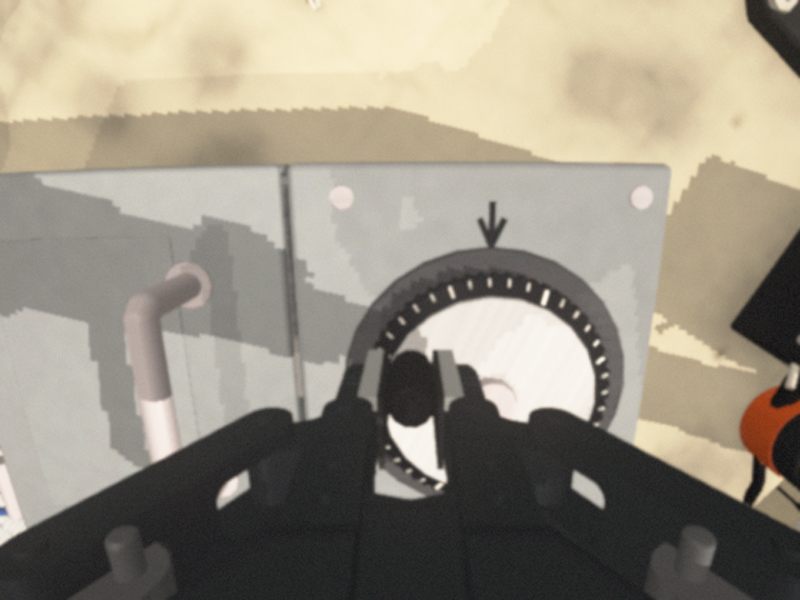

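The knob is held (opening 14.4 mm) and the arm gives about 1 mm per 6 to 7 N. Next I'll work out the arc rows.

```bash
cat >> h.py <<'E'
def arc(a0,a1,n=5,r=.032,corr=(0,0)):
    a=np.radians(np.linspace(a0,a1,n+1)); P=r*np.c_[np.cos(a),np.sin(a)]
    D=np.diff(P,axis=0)/.5+np.array(corr)/.5/n; return "["+", ".join(f"[[{x:.4f}, {y:.4f}, 0], 0]" for x,y in D)+"]"
E
python3 - <<'E'
from h import *
print(arc(69.7,53,corr=(0,-.0008)))
for a in (53,-37,-127,-217): print(a,arc(a,a-90))
E
```

```text
[[[0.0035, -0.0017, 0], 0], [[0.0034, -0.0019, 0], 0], [[0.0033, -0.0021, 0], 0], [[0.0032, -0.0023, 0], 0], [[0.0030, -0.0025, 0], 0]]
53 [[[0.0139, -0.0144, 0], 0], [[0.0088, -0.0180, 0], 0], [[0.0028, -0.0198, 0], 0], [[-0.0035, -0.0197, 0], 0], [[-0.0094, -0.0177, 0], 0]]
-37 [[[-0.0144, -0.0139, 0], 0], [[-0.0180, -0.0088, 0], 0], [[-0.0198, -0.0028, 0], 0], [[-0.0197, 0.0035, 0], 0], [[-0.0177, 0.0094, 0], 0]]
-127 [[[-0.0139, 0.0144, 0], 0], [[-0.0088, 0.0180, 0], 0], [[-0.0028, 0.0198, 0], 0], [[0.0035, 0.0197, 0], 0], [[0.0094, 0.0177, 0], 0]]
-217 [[[0.0144, 0.0139, 0], 0], [[0.0180, 0.0088, 0], 0], [[0.0198, 0.0028, 0], 0], [[0.0197, -0.0035, 0], 0], [[0.0177, -0.0094, 0], 0]]
```

Call:
carry_out([
  [[0.0035, -0.0017, 0], 0],
  [[0.0034, -0.0019, 0], 0],
  [[0.0033, -0.0021, 0], 0],
  [[0.0032, -0.0023, 0], 0],
  [[0.003, -0.0025, 0], 0],
])

```text
time_s: 5.0
ee_pos: [0.5855, 0.1921, 0.1084]
orientation: [1.11, 1.271, -1.109]
contact_force: [-2.3, 0.9, 4.0]
gripper_width: 0.0147
```

Call:
carry_out([
  [[0.0139, -0.0144, 0], 0],
  [[0.0088, -0.018, 0], 0],
  [[0.0028, -0.0198, 0], 0],
  [[-0.0035, -0.0197, 0], 0],
  [[-0.0094, -0.0177, 0], 0],
])

```text
time_s: 5.42
ee_pos: [0.5928, 0.1454, 0.1085]
orientation: [1.111, 1.268, -1.108]
contact_force: [-0.2, 2.7, 0.6]
gripper_width: 0.0146
```

Call:
carry_out([
  [[-0.0144, -0.0139, 0], 0],
  [[-0.018, -0.0088, 0], 0],
  [[-0.0198, -0.0028, 0], 0],
  [[-0.0197, 0.0035, 0], 0],
  [[-0.0177, 0.0094, 0], 0],
])

```text
time_s: 5.83
ee_pos: [0.5477, 0.1401, 0.1086]
orientation: [1.114, 1.267, -1.107]
contact_force: [10.4, 7.7, -5.7]
gripper_width: 0.0146
```

Call:
carry_out([
  [[-0.0139, 0.0144, 0], 0],
  [[-0.0088, 0.018, 0], 0],
  [[-0.0028, 0.0198, 0], 0],
  [[0.0035, 0.0197, 0], 0],
  [[0.0094, 0.0177, 0], 0],
])

```text
time_s: 6.25
ee_pos: [0.5407, 0.183, 0.1085]
orientation: [1.107, 1.266, -1.111]
contact_force: [-0.6, -12.0, 3.4]
gripper_width: 0.0144
```

Call:
carry_out([
  [[0.0144, 0.0139, 0], 0],
  [[0.018, 0.0088, 0], 0],
  [[0.0198, 0.0028, 0], 0],
  [[0.0197, -0.0035, 0], 0],
  [[0.0177, -0.0094, 0], 0],
])

```text
time_s: 6.67
ee_pos: [0.5849, 0.1924, 0.1085]
orientation: [1.11, 1.273, -1.109]
contact_force: [-2.3, 5.5, 2.7]
gripper_width: 0.0142
```

```bash
python3 - <<'E'
from bench import manip
from h import *
d=manip.get_image("wrist"); s=manip.read_state(); print(s["ee_pos"].round(4),s["contact_force"].round(2),s["torque"].round(2),s["gripper_width"])
a=d["pixels"][:,:,::-1];cv2.imwrite("pics/w4.png",cv2.resize(a,(800,600),interpolation=cv2.INTER_CUBIC))
E
```

```text
[0.5867 0.191  0.1086] [2.81 4.9  0.67] [ 1.02 -0.51 -0.03] 0.014532559128137421
```

View pics/w4.png

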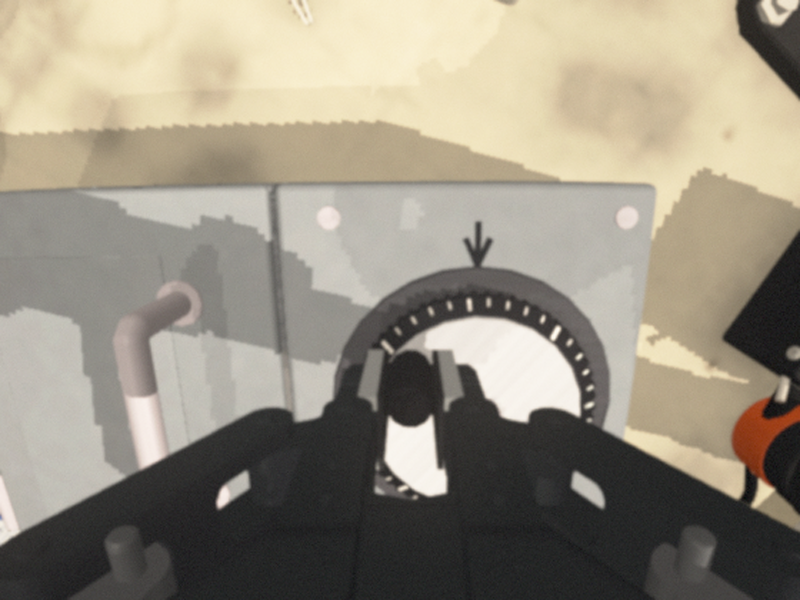

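```bash
python3 - <<'E'
from bench import manip
from h import *
from scipy.optimize import least_squares
P=np.array([(.5772,.1962),(.5855,.1921),(.5928,.1454),(.5477,.1401),(.5407,.183),(.5867,.191)])
f=least_squares(lambda c:np.hypot(*(P-c).T)-.032,[.566,.166]);c=f.x;print(c,f.fun*1000)
print(np.degrees(np.arctan2(*(P-c).T[::-1])))
d=manip.get_image("wrist")
Wi=lambda x,y:((x+.5)*.7-.5,(y+.5)*.7-.5)
for C in (c,(.5655,.165)):
 for p in [(387,343),(469,303),(556,332)]:
  v=onz(d,*Wi(*p),.101)[:2]-C; print(p,np.linalg.norm(v),np.degrees(np.arctan2(v[1],v[0])))
 v=onz(d,*Wi(478,245),.09)[:2]-C; print("idx",np.linalg.norm(v),np.degrees(np.arctan2(v[1],v[0])))
E
```

```text
[0.56759438 0.1654425 ] [ 0.22253668  0.1128262   0.2028706   0.2184513   0.11812084 -0.09058785]
[  72.65633096   56.11107787  -38.4903135  -128.13264339  146.86222773
   53.21989422]
(387, 343) 0.0436681391194034 54.11357203722275
(469, 303) 0.04500884633319371 11.45499319949583
(556, 332) 0.0445360407120522 -32.06075990523167
idx 0.06359468069344387 6.750980785791848
(387, 343) 0.04527715111978003 52.294258583679174
(469, 303) 0.047149392847646236 11.476554233887253
(556, 332) 0.04610009411425825 -30.212627753913566
idx 0.06572684272787477 6.919420567241836
```

```bash
python3 - <<'E'
from bench import manip
from h import *
import pickle
s=manip.read_state(); print(s["ee_pos"].round(4),s["contact_force"].round(2))
d=manip.get_image("wrist"); pickle.dump(d,open("d5.pkl","wb"))
a=d["pixels"][140:320,220:440,::-1];cv2.imwrite("pics/w5.png",cv2.resize(a,None,fx=3.3,fy=3.3,interpolation=cv2.INTER_CUBIC))
E
```

```text
[0.5867 0.191  0.1086] [5.51 3.84 0.26]
```

View pics/w5.png

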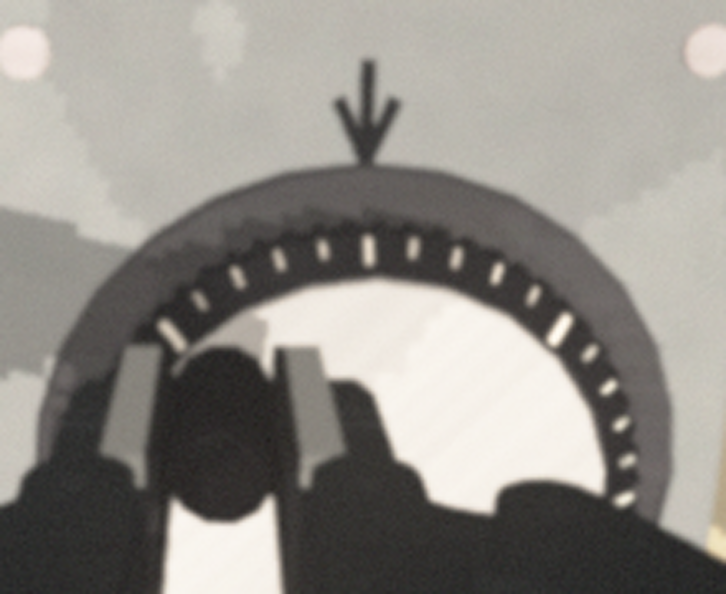

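The pictured long stroke at (369,250) sits right under the index at (367,165). So the dial reads a multiple of 5, namely 35, which matches the TCP azimuth of 53.2°. The circle fit puts the axis at (0.5676, 0.1654) with 0.2 mm residuals, so I'll correct the commanded centre.

Call:
carry_out([
  [[0.0145, -0.0147, 0], 0],
  [[0.0094, -0.0184, 0], 0],
  [[0.0034, -0.0201, 0], 0],
  [[-0.0028, -0.02, 0], 0],
  [[-0.0087, -0.018, 0], 0],
])

```text
time_s: 7.23
ee_pos: [0.5931, 0.1456, 0.1085]
orientation: [1.111, 1.271, -1.109]
contact_force: [-2.8, 6.6, 3.3]
gripper_width: 0.0143
```

Call:
carry_out([
  [[-0.0144, -0.0139, 0], 0],
  [[-0.018, -0.0088, 0], 0],
  [[-0.0198, -0.0028, 0], 0],
  [[-0.0197, 0.0035, 0], 0],
  [[-0.0177, 0.0094, 0], 0],
])

```text
time_s: 7.65
ee_pos: [0.5492, 0.139, 0.1086]
orientation: [1.113, 1.266, -1.107]
contact_force: [10.9, 4.9, -5.1]
gripper_width: 0.0142
```

Call:
carry_out([
  [[-0.0139, 0.0144, 0], 0],
  [[-0.0088, 0.018, 0], 0],
  [[-0.0028, 0.0198, 0], 0],
  [[0.0035, 0.0197, 0], 0],
  [[0.0094, 0.0177, 0], 0],
])

```text
time_s: 8.07
ee_pos: [0.541, 0.1834, 0.1084]
orientation: [1.106, 1.27, -1.113]
contact_force: [-4.5, -11.5, 7.9]
gripper_width: 0.014
```

Call:
carry_out([
  [[0.0144, 0.0139, 0], 0],
  [[0.018, 0.0088, 0], 0],
  [[0.0198, 0.0028, 0], 0],
  [[0.0197, -0.0035, 0], 0],
  [[0.0177, -0.0094, 0], 0],
])

```text
time_s: 8.48
ee_pos: [0.5861, 0.1917, 0.1084]
orientation: [1.108, 1.273, -1.111]
contact_force: [-5.0, 0.5, 6.4]
gripper_width: 0.0144
```

```bash
python3 - <<'E'
from bench import manip
from h import *
d=manip.get_image("wrist");d=manip.get_image("wrist"); s=manip.read_state(); p=s["ee_pos"]-[.5676,.1654,0]; print(s["ee_pos"].round(4),s["contact_force"].round(2),np.degrees(np.arctan2(p[1],p[0])))
print(arc(-37,-91));print(arc(-91,-127))
E
```

```text
[0.5879 0.1903 0.1085] [ 2.12 -0.9   3.82] 50.86255395339383
[[[-0.0081, -0.0089, 0], 0], [[-0.0096, -0.0072, 0], 0], [[-0.0108, -0.0053, 0], 0], [[-0.0116, -0.0032, 0], 0], [[-0.0120, -0.0009, 0], 0]]
[[[-0.0080, 0.0006, 0], 0], [[-0.0079, 0.0016, 0], 0], [[-0.0076, 0.0026, 0], 0], [[-0.0072, 0.0035, 0], 0], [[-0.0067, 0.0044, 0], 0]]
```

Call:
carry_out([
  [[0.0139, -0.0144, 0], 0],
  [[0.0088, -0.018, 0], 0],
  [[0.0028, -0.0198, 0], 0],
  [[-0.0035, -0.0197, 0], 0],
  [[-0.0094, -0.0177, 0], 0],
])

```text
time_s: 9.0
ee_pos: [0.5935, 0.1461, 0.1084]
orientation: [1.111, 1.271, -1.108]
contact_force: [0.3, 6.7, 4.0]
gripper_width: 0.0144
```

Call:
carry_out([
  [[-0.0081, -0.0089, 0], 0],
  [[-0.0096, -0.0072, 0], 0],
  [[-0.0108, -0.0053, 0], 0],
  [[-0.0116, -0.0032, 0], 0],
  [[-0.012, -0.0009, 0], 0],
])

```text
time_s: 9.42
ee_pos: [0.5677, 0.1333, 0.1085]
orientation: [1.112, 1.268, -1.107]
contact_force: [5.6, 5.8, 1.2]
gripper_width: 0.0147
```

```bash
python3 - <<'E'
from bench import manip
from h import *
for i in range(8):
  d=manip.get_image("wrist"); s=manip.read_state(); p=s["ee_pos"]-[.5676,.1654,0]; print(s["ee_pos"].round(4),s["contact_force"].round(2),np.degrees(np.arctan2(p[1],p[0])))
E
```

```text
[0.5666 0.1333 0.1085] [1.78 4.09 3.84] -91.73549211011155
[0.5667 0.1333 0.1085] [-0.18  4.46  3.84] -91.68846483607993
[0.5666 0.1333 0.1084] [-1.15  4.44  4.82] -91.72373733377285
[0.5667 0.1333 0.1084] [-1.61  4.16  5.49] -91.53068148604943
[0.5668 0.1333 0.1084] [-1.21  2.94  6.27] -91.39009446451459
[0.5669 0.1333 0.1084] [-1.71  3.47  5.73] -91.27245420819528
[0.5669 0.1333 0.1084] [-2.64  4.45  5.46] -91.20246741942076
[0.567  0.1333 0.1084] [-1.37  5.23  5.58] -91.12399731726309
```

Call:
carry_out([
  [[-0.008, 0.0006, 0], 0],
  [[-0.0079, 0.0016, 0], 0],
  [[-0.0076, 0.0026, 0], 0],
  [[-0.0072, 0.0035, 0], 0],
  [[-0.0067, 0.0044, 0], 0],
])

```text
time_s: 10.23
ee_pos: [0.55, 0.1387, 0.1085]
orientation: [1.11, 1.266, -1.108]
contact_force: [5.7, 0.1, 0.3]
gripper_width: 0.0143
```

```bash
python3 - <<'E'
from bench import manip
from h import *
import pickle
for i in range(4):
  d=manip.get_image("wrist"); s=manip.read_state(); p=s["ee_pos"]-[.5676,.1654,0]; print(s["ee_pos"].round(4),s["contact_force"].round(2),np.degrees(np.arctan2(p[1],p[0])))
a=d["pixels"][60:240,220:440,::-1];cv2.imwrite("pics/w6.png",cv2.resize(a,None,fx=3.3,fy=3.3,interpolation=cv2.INTER_CUBIC))
E
```

```text
[0.5493 0.1391 0.1085] [2.88 1.93 2.95] -124.84838250992854
[0.5494 0.1391 0.1085] [3.58 1.34 1.29] -124.74867057995736
[0.5493 0.1391 0.1085] [4.02 1.94 2.19] -124.79682195717841
[0.5493 0.1391 0.1085] [4.45 0.89 2.08] -124.81687404230824
```

View pics/w6.png

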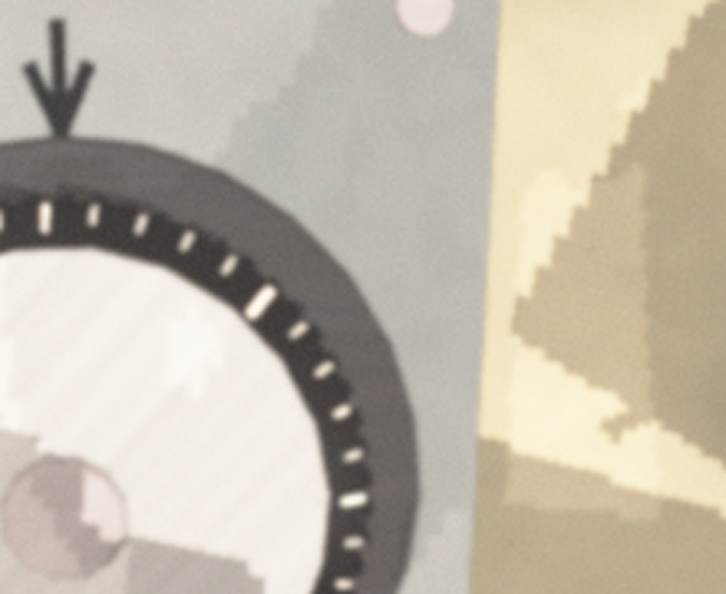

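The long stroke for 15 is at (45,217), about a third of a number short of the index line at x≈61. The TCP angle of -124.8° against -127° agrees. I'll nudge it.

Call:
carry_out([
  [[-0.0012, 0.0008, 0], 0],
  [[-0.0012, 0.0008, 0], 0],
  [[0, 0, 0], 0],
  [[0, 0, 0], 0],
  [[0, 0, 0], 0],
])

```text
time_s: 10.85
ee_pos: [0.5482, 0.1399, 0.1085]
orientation: [1.11, 1.268, -1.109]
contact_force: [4.6, 1.3, 1.2]
gripper_width: 0.0143
```

```bash
python3 - <<'E'
from bench import manip
from h import *
for i in range(2):
  d=manip.get_image("wrist"); s=manip.read_state(); p=s["ee_pos"]-[.5676,.1654,0]; print(s["ee_pos"].round(4),s["contact_force"].round(2),np.degrees(np.arctan2(p[1],p[0])))
a=d["pixels"][60:240,220:440,::-1];cv2.imwrite("pics/w7.png",cv2.resize(a,None,fx=3.3,fy=3.3,interpolation=cv2.INTER_CUBIC))
for a in (-127,-37,53,143): print(a,arc(a,a+90))
print(arc(-37,-19))
E
```

```text
[0.5482 0.1399 0.1085] [ 5.97 -0.01  1.28] -127.24845234778516
[0.5482 0.1399 0.1085] [5.49 1.47 1.21] -127.31045214051397
-127 [[[0.0177, -0.0094, 0], 0], [[0.0197, -0.0035, 0], 0], [[0.0198, 0.0028, 0], 0], [[0.0180, 0.0088, 0], 0], [[0.0144, 0.0139, 0], 0]]
-37 [[[0.0094, 0.0177, 0], 0], [[0.0035, 0.0197, 0], 0], [[-0.0028, 0.0198, 0], 0], [[-0.0088, 0.0180, 0], 0], [[-0.0139, 0.0144, 0], 0]]
53 [[[-0.0177, 0.0094, 0], 0], [[-0.0197, 0.0035, 0], 0], [[-0.0198, -0.0028, 0], 0], [[-0.0180, -0.0088, 0], 0], [[-0.0144, -0.0139, 0], 0]]
143 [[[-0.0094, -0.0177, 0], 0], [[-0.0035, -0.0197, 0], 0], [[0.0028, -0.0198, 0], 0], [[0.0088, -0.0180, 0], 0], [[0.0139, -0.0144, 0], 0]]
[[[0.0023, 0.0033, 0], 0], [[0.0021, 0.0034, 0], 0], [[0.0019, 0.0035, 0], 0], [[0.0017, 0.0037, 0], 0], [[0.0014, 0.0038, 0], 0]]
```

View pics/w7.png

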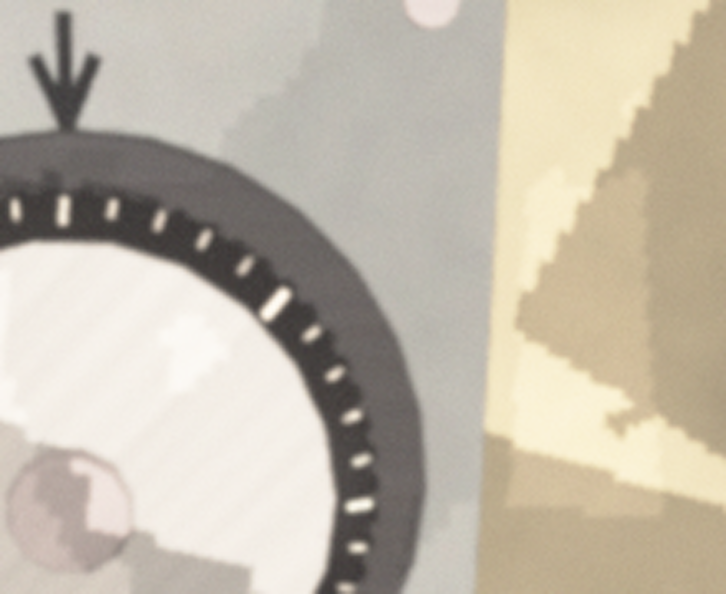

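The stroke at (63,211) now lies under the index (66,130), so 15 is hit. Going back anticlockwise.

Call:
carry_out([
  [[0.0177, -0.0094, 0], 0],
  [[0.0197, -0.0035, 0], 0],
  [[0.0198, 0.0028, 0], 0],
  [[0.018, 0.0088, 0], 0],
  [[0.0144, 0.0139, 0], 0],
])

```text
time_s: 11.37
ee_pos: [0.5922, 0.1447, 0.1085]
orientation: [1.106, 1.27, -1.113]
contact_force: [-2.7, -2.5, 5.8]
gripper_width: 0.0147
```

Call:
carry_out([
  [[0.0094, 0.0177, 0], 0],
  [[0.0035, 0.0197, 0], 0],
  [[-0.0028, 0.0198, 0], 0],
  [[-0.0088, 0.018, 0], 0],
  [[-0.0139, 0.0144, 0], 0],
])

```text
time_s: 11.78
ee_pos: [0.5863, 0.1916, 0.1084]
orientation: [1.109, 1.269, -1.109]
contact_force: [2.1, -3.4, 5.0]
gripper_width: 0.0143
```

Call:
carry_out([
  [[-0.0177, 0.0094, 0], 0],
  [[-0.0197, 0.0035, 0], 0],
  [[-0.0198, -0.0028, 0], 0],
  [[-0.018, -0.0088, 0], 0],
  [[-0.0144, -0.0139, 0], 0],
])

```text
time_s: 12.2
ee_pos: [0.5415, 0.1843, 0.1085]
orientation: [1.109, 1.266, -1.107]
contact_force: [12.9, -6.1, -3.3]
gripper_width: 0.0146
```

Call:
carry_out([
  [[-0.0094, -0.0177, 0], 0],
  [[-0.0035, -0.0197, 0], 0],
  [[0.0028, -0.0198, 0], 0],
  [[0.0088, -0.018, 0], 0],
  [[0.0139, -0.0144, 0], 0],
])

```text
time_s: 12.62
ee_pos: [0.5458, 0.1418, 0.1084]
orientation: [1.111, 1.274, -1.109]
contact_force: [-0.3, 5.9, 6.4]
gripper_width: 0.0148
```

```bash
python3 - <<'E'
from bench import manip
from h import *
for i in range(3):
  d=manip.get_image("wrist"); s=manip.read_state(); p=s["ee_pos"]-[.5676,.1654,0]; print(s["ee_pos"].round(4),s["contact_force"].round(2),np.degrees(np.arctan2(p[1],p[0])))
print(arc(-127,-55));print(arc(-55,-19))
E
```

```text
[0.5474 0.1406 0.1085] [2.78 2.09 2.91] -129.1951648113485
[0.5473 0.1407 0.1084] [3.44 1.94 4.17] -129.4639698648405
[0.5472 0.1407 0.1085] [3.22 0.57 4.04] -129.60145499008397
[[[0.0139, -0.0080, 0], 0], [[0.0155, -0.0043, 0], 0], [[0.0160, -0.0003, 0], 0], [[0.0156, 0.0037, 0], 0], [[0.0142, 0.0075, 0], 0]]
[[[0.0063, 0.0050, 0], 0], [[0.0056, 0.0058, 0], 0], [[0.0048, 0.0064, 0], 0], [[0.0040, 0.0070, 0], 0], [[0.0031, 0.0074, 0], 0]]
```

Call:
carry_out([
  [[0.0139, -0.008, 0], 0],
  [[0.0155, -0.0043, 0], 0],
  [[0.016, -0.0003, 0], 0],
  [[0.0156, 0.0037, 0], 0],
  [[0.0142, 0.0075, 0], 0],
])

```text
time_s: 13.18
ee_pos: [0.584, 0.1379, 0.1084]
orientation: [1.105, 1.27, -1.113]
contact_force: [-0.4, -6.5, 7.1]
gripper_width: 0.0143
```

Call:
carry_out([
  [[0.0063, 0.005, 0], 0],
  [[0.0056, 0.0058, 0], 0],
  [[0.0048, 0.0064, 0], 0],
  [[0.004, 0.007, 0], 0],
  [[0.0031, 0.0074, 0], 0],
])

```text
time_s: 13.6
ee_pos: [0.5974, 0.1538, 0.1085]
orientation: [1.107, 1.266, -1.11]
contact_force: [5.3, -5.3, 3.0]
gripper_width: 0.0143
```

```bash
python3 - <<'E'
from bench import manip
from h import *
for i in range(3):
  d=manip.get_image("wrist"); s=manip.read_state(); p=s["ee_pos"]-[.5676,.1654,0]; print(s["ee_pos"].round(4),s["contact_force"].round(2),np.degrees(np.arctan2(p[1],p[0])))
a=d["pixels"][:,:,::-1];cv2.imwrite("pics/w8.png",cv2.resize(a,(800,600),interpolation=cv2.INTER_CUBIC))
E
```

```text
[0.5977 0.1547 0.1086] [ 6.27 -4.81  1.82] -19.596685655769207
[0.5977 0.1547 0.1086] [ 6.75 -3.05  1.45] -19.649428655419744
[0.5977 0.1547 0.1086] [ 6.3  -2.81  1.25] -19.64127277765951
```

View pics/w8.png

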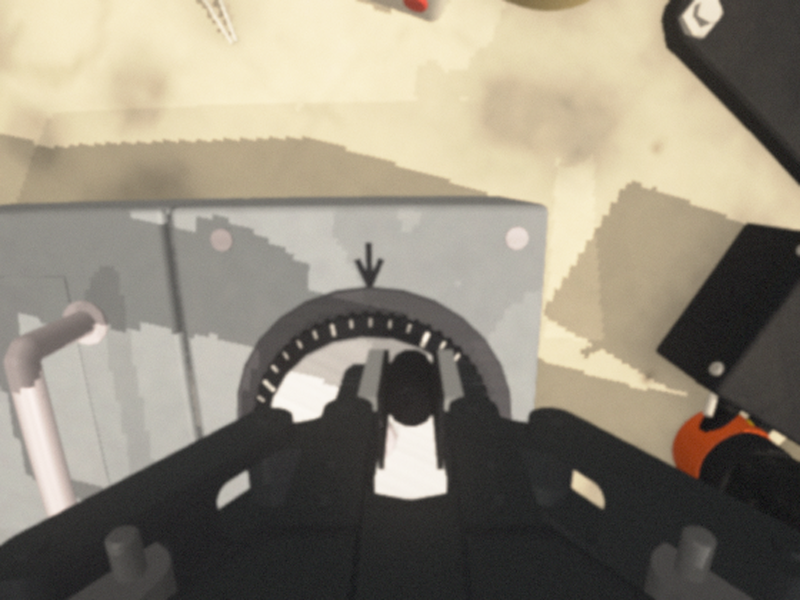

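The 0 stroke is at (427,339) and the third stroke after it, at (370,322), lies under the index (369,290), so 3 is hit. Next I go clockwise, quickly up to number 12 and then by feel.

```bash
python3 - <<'E'
from h import *
print(arc(-19.2,-100))
for a in np.arange(-100,-250,-18):
  x=np.radians(a-9); print(a,"->",a-18, "4 calls; row dir per 0.5mm:",(np.sin(x)*.001).round(5),(-np.cos(x)*.001).round(5), arc(a,a-18,4))
E
```

```text
[[[-0.0082, -0.0160, 0], 0], [[-0.0124, -0.0131, 0], 0], [[-0.0155, -0.0091, 0], 0], [[-0.0174, -0.0044, 0], 0], [[-0.0180, 0.0006, 0], 0]]
-100 -> -118 4 calls; row dir per 0.5mm: -0.00095 0.00033 [[[-0.0049, 0.0011, 0], 0], [[-0.0048, 0.0014, 0], 0], [[-0.0047, 0.0018, 0], 0], [[-0.0045, 0.0022, 0], 0]]
-118 -> -136 4 calls; row dir per 0.5mm: -0.0008 0.0006 [[[-0.0043, 0.0025, 0], 0], [[-0.0041, 0.0029, 0], 0], [[-0.0039, 0.0032, 0], 0], [[-0.0036, 0.0035, 0], 0]]
-136 -> -154 4 calls; row dir per 0.5mm: -0.00057 0.00082 [[[-0.0033, 0.0037, 0], 0], [[-0.0030, 0.0040, 0], 0], [[-0.0027, 0.0042, 0], 0], [[-0.0024, 0.0044, 0], 0]]
-154 -> -172 4 calls; row dir per 0.5mm: -0.00029 0.00096 [[[-0.0020, 0.0046, 0], 0], [[-0.0017, 0.0047, 0], 0], [[-0.0013, 0.0049, 0], 0], [[-0.0009, 0.0049, 0], 0]]
-172 -> -190 4 calls; row dir per 0.5mm: 2e-05 0.001 [[[-0.0005, 0.0050, 0], 0], [[-0.0001, 0.0050, 0], 0], [[0.0003, 0.0050, 0], 0], [[0.0007, 0.0050, 0], 0]]
-190 -> -208 4 calls; row dir per 0.5mm: 0.00033 0.00095 [[[0.0011, 0.0049, 0], 0], [[0.0014, 0.0048, 0], 0], [[0.0018, 0.0047, 0], 0], [[0.0022, 0.0045, 0], 0]]
-208 -> -226 4 calls; row dir per 0.5mm: 0.0006 0.0008 [[[0.0025, 0.0043, 0], 0], [[0.0029, 0.0041, 0], 0], [[0.0032, 0.0039, 0], 0], [[0.0035, 0.0036, 0], 0]]
-226 -> -244 4 calls; row dir per 0.5mm: 0.00082 0.00057 [[[0.0037, 0.0033, 0], 0], [[0.0040, 0.0030, 0], 0], [[0.0042, 0.0027, 0], 0], [[0.0044, 0.0024, 0], 0]]
-244 -> -262 4 calls; row dir per 0.5mm: 0.00096 0.00029 [[[0.0046, 0.0020, 0], 0], [[0.0047, 0.0017, 0], 0], [[0.0049, 0.0013, 0], 0], [[0.0049, 0.0009, 0], 0]]
```

Call:
carry_out([
  [[-0.0082, -0.016, 0], 0],
  [[-0.0124, -0.0131, 0], 0],
  [[-0.0155, -0.0091, 0], 0],
  [[-0.0174, -0.0044, 0], 0],
  [[-0.018, 0.0006, 0], 0],
], newtons=30)

```text
time_s: 14.17
ee_pos: [0.5607, 0.1341, 0.1085]
orientation: [1.109, 1.269, -1.109]
contact_force: [3.7, 3.5, 3.4]
gripper_width: 0.0147
```

```bash
cat >m.py <<'E'
from bench import manip
from h import *
s=manip.read_state(); p=s["ee_pos"]-[.5676,.1654,0]; a=np.arctan2(p[1],p[0]);f=s["contact_force"];print(s["ee_pos"].round(4),f.round(2),"az",np.degrees(a).round(2),"drag",-(f[0]*np.sin(a)-f[1]*np.cos(a)),"t",s["time_s"])
E
python3 m.py
```

```text
[0.5607 0.1341 0.1085] [3.68 3.55 3.37] az -102.33 drag 2.8419940652118356 t 14.1667
```

Call:
carry_out([
  [[-0.001, 0.0002, 0], 0],
  [[-0.001, 0.0002, 0], 0],
  [[-0.001, 0.0002, 0], 0],
  [[-0.001, 0.0002, 0], 0],
  [[-0.001, 0.0003, 0], 0],
])

```text
time_s: 14.58
ee_pos: [0.5581, 0.1349, 0.1084]
orientation: [1.108, 1.27, -1.11]
contact_force: [2.3, -1.9, 5.2]
gripper_width: 0.0144
```

```bash
python3 m.py
```

```text
[0.5581 0.1349 0.1084] [ 2.27 -1.91  5.2 ] az -107.21 drag 2.739297756215224 t 14.5833
```

Call:
carry_out([
  [[-0.001, 0.0003, 0], 0],
  [[-0.001, 0.0003, 0], 0],
  [[-0.001, 0.0003, 0], 0],
  [[-0.001, 0.0003, 0], 0],
  [[-0.001, 0.0003, 0], 0],
])

```text
time_s: 15.0
ee_pos: [0.5561, 0.1356, 0.1084]
orientation: [1.109, 1.27, -1.109]
contact_force: [3.1, -2.3, 4.2]
gripper_width: 0.0144
```

```bash
python3 m.py
```

```text
[0.5561 0.1356 0.1084] [ 3.15 -2.25  4.22] az -111.14 drag 3.748733350871443 t 15.0
```

Call:
carry_out([
  [[-0.001, 0.0004, 0], 0],
  [[-0.0009, 0.0004, 0], 0],
  [[-0.0009, 0.0004, 0], 0],
  [[-0.0009, 0.0004, 0], 0],
  [[-0.0009, 0.0004, 0], 0],
])

```text
time_s: 15.42
ee_pos: [0.5537, 0.1367, 0.1084]
orientation: [1.109, 1.27, -1.109]
contact_force: [1.7, -2.4, 5.2]
gripper_width: 0.0143
```

```bash
python3 m.py
```

```text
[0.5537 0.1367 0.1084] [ 1.68 -2.44  5.22] az -115.8 drag 2.570449231088574 t 15.4167
```

Call:
carry_out([
  [[-0.0009, 0.0004, 0], 0],
  [[-0.0009, 0.0004, 0], 0],
  [[-0.0009, 0.0005, 0], 0],
  [[-0.0009, 0.0005, 0], 0],
  [[-0.0009, 0.0005, 0], 0],
])

```text
time_s: 15.83
ee_pos: [0.5515, 0.1378, 0.1085]
orientation: [1.109, 1.27, -1.109]
contact_force: [2.1, -1.4, 5.7]
gripper_width: 0.0147
```

```bash
python3 m.py
```

```text
[0.5515 0.1378 0.1085] [ 2.06 -1.45  5.74] az -120.29 drag 2.505905036695207 t 15.8333
```

Call:
carry_out([
  [[-0.0009, 0.0005, 0], 0],
  [[-0.0009, 0.0005, 0], 0],
  [[-0.0008, 0.0006, 0], 0],
  [[-0.0008, 0.0006, 0], 0],
  [[-0.0008, 0.0006, 0], 0],
])

```text
time_s: 16.25
ee_pos: [0.5493, 0.1392, 0.1084]
orientation: [1.109, 1.27, -1.109]
contact_force: [2.3, -1.9, 5.9]
gripper_width: 0.0143
```

```bash
python3 m.py
```

```text
[0.5493 0.1392 0.1084] [ 2.26 -1.88  5.86] az -124.88 drag 2.9276780033872685 t 16.25
```

Call:
carry_out([
  [[-0.0008, 0.0006, 0], 0],
  [[-0.0008, 0.0006, 0], 0],
  [[-0.0008, 0.0006, 0], 0],
  [[-0.0008, 0.0006, 0], 0],
  [[-0.0008, 0.0006, 0], 0],
])

```text
time_s: 16.67
ee_pos: [0.5474, 0.1407, 0.1085]
orientation: [1.109, 1.27, -1.109]
contact_force: [1.7, -2.3, 4.9]
gripper_width: 0.014
```

```bash
python3 m.py
```

```text
[0.5474 0.1407 0.1085] [ 1.73 -2.3   4.91] az -129.38 drag 2.7980478080502516 t 16.6667
```

Call:
carry_out([
  [[-0.0008, 0.0007, 0], 0],
  [[-0.0008, 0.0007, 0], 0],
  [[-0.0008, 0.0007, 0], 0],
  [[-0.0007, 0.0007, 0], 0],
  [[-0.0007, 0.0007, 0], 0],
])

```text
time_s: 17.08
ee_pos: [0.5454, 0.1424, 0.1084]
orientation: [1.108, 1.27, -1.11]
contact_force: [1.8, -3.6, 6.0]
gripper_width: 0.0143
```

```bash
python3 m.py
```

```text
[0.5454 0.1424 0.1084] [ 1.83 -3.62  5.97] az -133.98 drag 3.8286656775136696 t 17.0833
```

Call:
carry_out([
  [[-0.0007, 0.0007, 0], 0],
  [[-0.0007, 0.0007, 0], 0],
  [[-0.0007, 0.0007, 0], 0],
  [[-0.0007, 0.0007, 0], 0],
  [[-0.0007, 0.0008, 0], 0],
])

```text
time_s: 17.5
ee_pos: [0.5437, 0.1443, 0.1084]
orientation: [1.109, 1.27, -1.11]
contact_force: [1.7, -1.6, 5.6]
gripper_width: 0.0141
```

```bash
python3 m.py
```

```text
[0.5437 0.1443 0.1084] [ 1.66 -1.56  5.6 ] az -138.51 drag 2.268902791494583 t 17.5
```

Call:
carry_out([
  [[-0.0006, 0.0007, 0], 0],
  [[-0.0006, 0.0008, 0], 0],
  [[-0.0006, 0.0008, 0], 0],
  [[-0.0006, 0.0008, 0], 0],
  [[-0.0006, 0.0008, 0], 0],
])

```text
time_s: 17.92
ee_pos: [0.5421, 0.1462, 0.1084]
orientation: [1.108, 1.27, -1.11]
contact_force: [1.9, -2.2, 5.9]
gripper_width: 0.0141
```

```bash
python3 m.py
```

```text
[0.5421 0.1462 0.1084] [ 1.87 -2.25  5.93] az -142.96 drag 2.918497618839657 t 17.9167
```

Call:
carry_out([
  [[-0.0006, 0.0008, 0], 0],
  [[-0.0006, 0.0008, 0], 0],
  [[-0.0006, 0.0008, 0], 0],
  [[-0.0005, 0.0009, 0], 0],
  [[-0.0005, 0.0009, 0], 0],
])

```text
time_s: 18.33
ee_pos: [0.5407, 0.1482, 0.1084]
orientation: [1.108, 1.27, -1.11]
contact_force: [2.7, -2.8, 6.2]
gripper_width: 0.0139
```

```bash
python3 m.py
```

```text
[0.5407 0.1482 0.1084] [ 2.65 -2.75  6.22] az -147.35 drag 3.7463668502212966 t 18.3333
```

Call:
carry_out([
  [[-0.0005, 0.0009, 0], 0],
  [[-0.0005, 0.0009, 0], 0],
  [[-0.0005, 0.0009, 0], 0],
  [[-0.0005, 0.0009, 0], 0],
  [[-0.0005, 0.0009, 0], 0],
])

```text
time_s: 18.75
ee_pos: [0.5394, 0.1505, 0.1084]
orientation: [1.108, 1.27, -1.11]
contact_force: [1.6, -3.4, 6.4]
gripper_width: 0.0144
```

```bash
python3 m.py
```

```text
[0.5394 0.1505 0.1084] [ 1.56 -3.4   6.45] az -152.08 drag 3.732303797819959 t 18.75
```

Call:
carry_out([
  [[-0.0005, 0.0009, 0], 0],
  [[-0.0004, 0.0009, 0], 0],
  [[-0.0004, 0.0009, 0], 0],
  [[-0.0004, 0.0009, 0], 0],
  [[-0.0004, 0.0009, 0], 0],
])

```text
time_s: 19.17
ee_pos: [0.5383, 0.1527, 0.1084]
orientation: [1.108, 1.27, -1.11]
contact_force: [2.0, -3.1, 5.5]
gripper_width: 0.0144
```

```bash
python3 m.py
```

```text
[0.5383 0.1527 0.1084] [ 1.99 -3.12  5.55] az -156.55 drag 3.6519250066105595 t 19.1667
```

Call:
carry_out([
  [[-0.0004, 0.0009, 0], 0],
  [[-0.0004, 0.0009, 0], 0],
  [[-0.0004, 0.0009, 0], 0],
  [[-0.0003, 0.001, 0], 0],
  [[-0.0003, 0.001, 0], 0],
])

```text
time_s: 19.58
ee_pos: [0.5374, 0.155, 0.1084]
orientation: [1.108, 1.27, -1.11]
contact_force: [0.5, -3.5, 5.9]
gripper_width: 0.0144
```

```bash
python3 m.py
```

```text
[0.5374 0.155  0.1084] [ 0.55 -3.45  5.92] az -160.92 drag 3.4416181475883008 t 19.5833
```

Call:
carry_out([
  [[-0.0003, 0.001, 0], 0],
  [[-0.0003, 0.001, 0], 0],
  [[-0.0003, 0.001, 0], 0],
  [[-0.0003, 0.001, 0], 0],
  [[-0.0003, 0.001, 0], 0],
])

```text
time_s: 20.0
ee_pos: [0.5367, 0.1575, 0.1084]
orientation: [1.108, 1.27, -1.11]
contact_force: [1.5, -2.6, 6.3]
gripper_width: 0.0145
```

```bash
python3 m.py
```

```text
[0.5367 0.1575 0.1084] [ 1.47 -2.56  6.31] az -165.74 drag 2.8372219133393335 t 20.0
```

Call:
carry_out([
  [[-0.0002, 0.001, 0], 0],
  [[-0.0002, 0.001, 0], 0],
  [[-0.0002, 0.001, 0], 0],
  [[-0.0002, 0.001, 0], 0],
  [[-0.0002, 0.001, 0], 0],
])

```text
time_s: 20.42
ee_pos: [0.5362, 0.16, 0.1084]
orientation: [1.108, 1.27, -1.11]
contact_force: [1.7, -2.3, 6.2]
gripper_width: 0.0143
```

```bash
python3 m.py
```

```text
[0.5362 0.16   0.1084] [ 1.75 -2.31  6.17] az -170.22 drag 2.573255000074215 t 20.4167
```

Call:
carry_out([
  [[-0.0001, 0.001, 0], 0],
  [[-0.0001, 0.001, 0], 0],
  [[-0.0001, 0.001, 0], 0],
  [[-0.0001, 0.001, 0], 0],
  [[-0.0001, 0.001, 0], 0],
])

```text
time_s: 20.83
ee_pos: [0.5358, 0.1624, 0.1084]
orientation: [1.108, 1.27, -1.11]
contact_force: [0.7, -3.3, 5.6]
gripper_width: 0.0145
```

```bash
python3 m.py
```

```text
[0.5358 0.1624 0.1084] [ 0.7  -3.31  5.56] az -174.6 drag 3.3614739809377405 t 20.8333
```

Call:
carry_out([
  [[-0.0001, 0.001, 0], 0],
  [0, 0.001, 0],
  [[0, 0.001, 0], 0],
  [[0, 0.001, 0], 0],
  [[0, 0.001, 0], 0],
])

```text
schema error: expected 2 entries
```

```bash
python3 m.py
```

```text
[0.5358 0.1624 0.1084] [ 0.7  -3.31  5.56] az -174.6 drag 3.3614739809377405 t 20.8333
```

That call had a badly formed row and was refused whole, so nothing moved. Resending it correctly.

Call:
carry_out([
  [[-0.0001, 0.001, 0], 0],
  [[0, 0.001, 0], 0],
  [[0, 0.001, 0], 0],
  [[0, 0.001, 0], 0],
  [[0, 0.001, 0], 0],
])

```text
time_s: 21.25
ee_pos: [0.5357, 0.165, 0.1084]
orientation: [1.108, 1.27, -1.11]
contact_force: [0.4, -2.6, 6.9]
gripper_width: 0.0145
```

```bash
python3 m.py
```

```text
[0.5357 0.165  0.1084] [ 0.35 -2.63  6.94] az -179.21 drag 2.630028823554361 t 21.25
```

Call:
carry_out([
  [[0, 0.001, 0], 0],
  [[0, 0.001, 0], 0],
  [[0.0001, 0.001, 0], 0],
  [[0.0001, 0.001, 0], 0],
  [[0.0001, 0.001, 0], 0],
])

```text
time_s: 21.67
ee_pos: [0.5357, 0.1674, 0.1084]
orientation: [1.107, 1.27, -1.111]
contact_force: [-0.0, -2.4, 7.3]
gripper_width: 0.0144
```

```bash
python3 m.py
```

```text
[0.5357 0.1674 0.1084] [-0.01 -2.44  7.32] az 176.36 drag 2.4336517109552434 t 21.6667
```

Call:
carry_out([
  [[0.0001, 0.001, 0], 0],
  [[0.0001, 0.001, 0], 0],
  [[0.0001, 0.001, 0], 0],
  [[0.0001, 0.001, 0], 0],
  [[0.0002, 0.001, 0], 0],
])

```text
time_s: 22.08
ee_pos: [0.536, 0.1699, 0.1084]
orientation: [1.108, 1.27, -1.111]
contact_force: [-0.2, -2.5, 7.3]
gripper_width: 0.0147
```

```bash
python3 m.py
```

```text
[0.536  0.1699 0.1084] [-0.23 -2.5   7.33] az 171.87 drag 2.510640842132748 t 22.0833
```

Call:
carry_out([
  [[0.0002, 0.001, 0], 0],
  [[0.0002, 0.001, 0], 0],
  [[0.0002, 0.001, 0], 0],
  [[0.0002, 0.001, 0], 0],
  [[0.0002, 0.001, 0], 0],
])

```text
time_s: 22.5
ee_pos: [0.5365, 0.1727, 0.1084]
orientation: [1.108, 1.271, -1.11]
contact_force: [-0.3, -1.8, 6.2]
gripper_width: 0.0146
```

```bash
python3 m.py
```

```text
[0.5365 0.1727 0.1084] [-0.32 -1.84  6.17] az 166.73 drag 1.8628568651234987 t 22.5
```

Call:
carry_out([
  [[0.0002, 0.001, 0], 0],
  [[0.0002, 0.001, 0], 0],
  [[0.0003, 0.001, 0], 0],
  [[0.0003, 0.001, 0], 0],
  [[0, 0, 0], 0],
])

```text
time_s: 22.92
ee_pos: [0.5372, 0.1751, 0.1084]
orientation: [1.109, 1.271, -1.109]
contact_force: [1.2, 0.3, 5.4]
gripper_width: 0.0141
```

```bash
python3 m.py
```

```text
[0.5372 0.1751 0.1084] [1.19 0.31 5.42] az 162.23 drag -0.6554219646149102 t 22.9167
```

Call:
carry_out([
  [[0.0003, 0.001, 0], 0],
  [[0.0003, 0.001, 0], 0],
  [[0.0003, 0.001, 0], 0],
  [[0.0003, 0.001, 0], 0],
  [[0, 0, 0], 0],
])

```text
time_s: 23.33
ee_pos: [0.5378, 0.177, 0.1084]
orientation: [1.109, 1.271, -1.109]
contact_force: [1.1, 0.2, 6.4]
gripper_width: 0.0143
```

```bash
python3 m.py
```

```text
[0.5378 0.177  0.1084] [1.05 0.15 6.36] az 158.65 drag -0.5265324296028155 t 23.3333
```

Call:
carry_out([
  [[0.0004, 0.0009, 0], 0],
  [[0.0004, 0.0009, 0], 0],
  [[0.0004, 0.0009, 0], 0],
  [[0.0004, 0.0009, 0], 0],
  [[0, 0, 0], 0],
])

```text
time_s: 23.75
ee_pos: [0.5384, 0.1785, 0.1084]
orientation: [1.108, 1.271, -1.11]
contact_force: [0.6, -2.9, 6.7]
gripper_width: 0.0145
```

```bash
python3 m.py
```

```text
[0.5384 0.1785 0.1084] [ 0.61 -2.93  6.75] az 155.88 drag 2.423834229245056 t 23.75
```

Call:
carry_out([
  [[0.0004, 0.0009, 0], 0],
  [[0.0004, 0.0009, 0], 0],
  [[0.0004, 0.0009, 0], 0],
  [[0, 0, 0], 0],
  [[0, 0, 0], 0],
])

```text
time_s: 24.17
ee_pos: [0.5387, 0.1792, 0.1084]
orientation: [1.107, 1.271, -1.111]
contact_force: [-1.0, -3.9, 8.0]
gripper_width: 0.0143
```

```bash
python3 m.py
```

```text
[0.5387 0.1792 0.1084] [-1.01 -3.85  8.05] az 154.39 drag 3.911873955173456 t 24.1667
```

Call:
carry_out([
  [[0.0004, 0.0009, 0], 0],
  [[0.0004, 0.0009, 0], 0],
  [[0.0004, 0.0009, 0], 0],
  [[0, 0, 0], 0],
  [[0, 0, 0], 0],
])

```text
time_s: 24.58
ee_pos: [0.5391, 0.1799, 0.1084]
orientation: [1.105, 1.27, -1.113]
contact_force: [-2.3, -6.8, 8.3]
gripper_width: 0.0142
```

```bash
python3 m.py
```

```text
[0.5391 0.1799 0.1084] [-2.28 -6.8   8.33] az 152.97 drag 7.096955300390199 t 24.5833
```

Call:
carry_out([
  [[0.0004, 0.0009, 0], 0],
  [[0.0004, 0.0009, 0], 0],
  [[0.0002, 0.0004, 0], 0],
  [[0, 0, 0], 0],
  [[0, 0, 0], 0],
])

```text
time_s: 25.0
ee_pos: [0.5393, 0.1805, 0.1084]
orientation: [1.104, 1.27, -1.114]
contact_force: [-3.9, -8.3, 10.0]
gripper_width: 0.0144
```

```bash
python3 m.py
```

```text
[0.5393 0.1805 0.1084] [-3.85 -8.33 10.04] az 151.94 drag 9.164706645207485 t 25.0
```

```bash
python3 - <<'E'
from bench import manip
from h import *
d=manip.get_image("wrist")
a=d["pixels"][80:260,220:440,::-1];cv2.imwrite("pics/w9.png",cv2.resize(a,None,fx=3.3,fy=3.3,interpolation=cv2.INTER_CUBIC))
E
python3 m.py
```

```text
[0.5393 0.1805 0.1083] [-4.01 -8.32  9.84] az 151.93 drag 9.22742589547357 t 25.05
```

Call:
carry_out([
  [[0.0004, 0.0009, 0], 0],
  [[0.0004, 0.0009, 0], 0],
  [[0.0004, 0.0009, 0], 0],
  [[0, 0, 0], 0],
  [[0, 0, 0], 0],
])

```text
time_s: 25.47
ee_pos: [0.5397, 0.1812, 0.1083]
orientation: [1.103, 1.27, -1.115]
contact_force: [-4.0, -11.9, 10.8]
gripper_width: 0.0143
```

```bash
python3 m.py; python3 - <<'E'
from bench import manip
from h import *
d=manip.get_image("wrist")
a=d["pixels"][80:260,220:440,::-1];cv2.imwrite("pics/w10.png",cv2.resize(a,None,fx=3.3,fy=3.3,interpolation=cv2.INTER_CUBIC))
E
```

```text
[0.5397 0.1812 0.1083] [ -3.95 -11.9   10.77] az 150.49 drag 12.306795240997392 t 25.4667
```

View pics/w9.png

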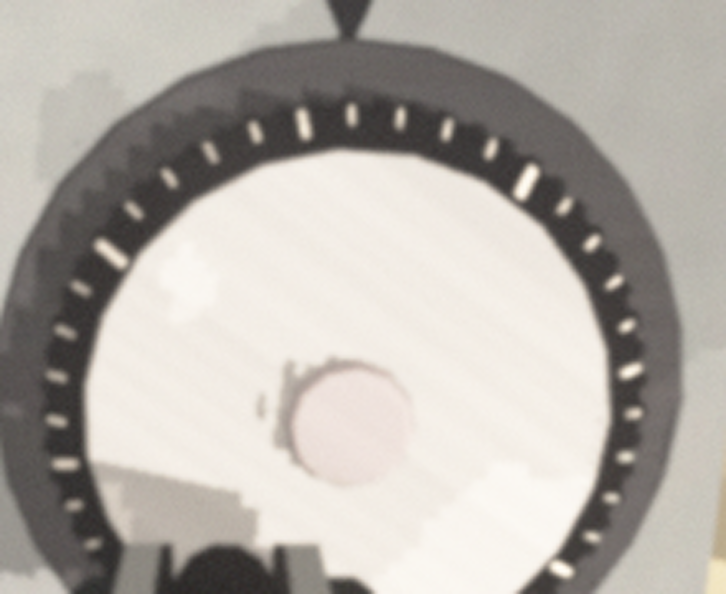

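View pics/w10.png

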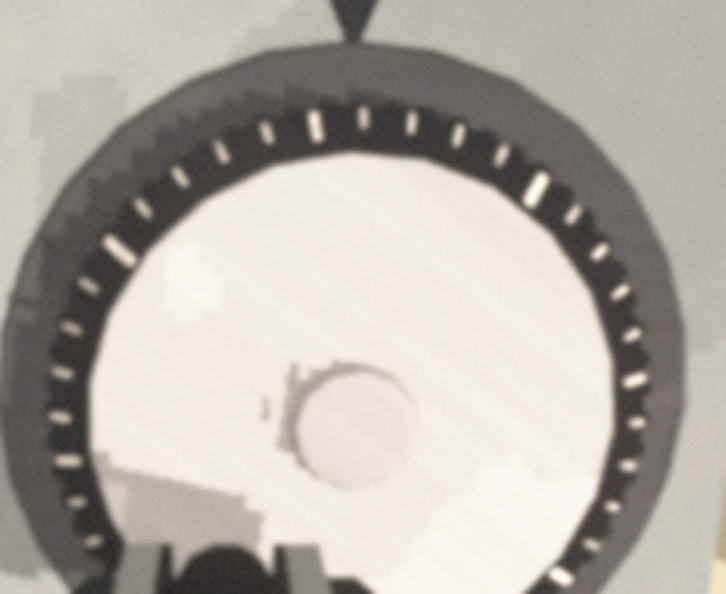

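Call:
carry_out([
  [[0.0004, 0.0009, 0], 0],
  [[0.0004, 0.0009, 0], 0],
  [[0.0002, 0.0004, 0], 0],
  [[0, 0, 0], 0],
  [[0, 0, 0], 0],
])

```text
time_s: 25.93
ee_pos: [0.54, 0.1817, 0.1083]
orientation: [1.101, 1.27, -1.116]
contact_force: [-5.9, -12.5, 12.4]
gripper_width: 0.0144
```

```bash
python3 m.py
```

```text
[0.54   0.1817 0.1083] [ -5.9  -12.48  12.37] az 149.49 drag 13.742423596895671 t 25.9333
```

A steady 13.7 N exceeds the worst click plus drag (9 N), and the dial is hardly following, so it is on the stop. Before releasing I'll unload gently and confirm.

Call:
carry_out([
  [[-0.0006, -0.001, 0], 0],
  [[-0.0006, -0.001, 0], 0],
  [[-0.0006, -0.001, 0], 0],
  [[-0.0006, -0.001, 0], 0],
  [[-0.0006, -0.001, 0], 0],
])

```text
time_s: 26.35
ee_pos: [0.5394, 0.1806, 0.1084]
orientation: [1.105, 1.27, -1.113]
contact_force: [-0.3, -7.2, 8.5]
gripper_width: 0.0142
```

```bash
python3 m.py
```

```text
[0.5394 0.1806 0.1084] [-0.35 -7.22  8.47] az 151.67 drag 6.51906492847615 t 26.35
```

Call:
carry_out([
  [[-0.0006, -0.001, 0], 0],
  [[-0.0006, -0.001, 0], 0],
  [[-0.0006, -0.001, 0], 0],
  [[0, 0, 0], 0],
  [[0, 0, 0], 0],
])

```text
time_s: 26.77
ee_pos: [0.539, 0.1797, 0.1084]
orientation: [1.107, 1.269, -1.111]
contact_force: [0.2, -5.8, 6.7]
gripper_width: 0.0144
```

```bash
python3 m.py; python3 - <<'E'
from bench import manip
from h import *
d=manip.get_image("wrist")
a=d["pixels"][80:260,220:440,::-1];cv2.imwrite("pics/w11.png",cv2.resize(a,None,fx=3.3,fy=3.3,interpolation=cv2.INTER_CUBIC))
E
```

```text
[0.539  0.1797 0.1084] [ 0.19 -5.75  6.7 ] az 153.38 drag 5.0613063676050185 t 26.7667
```

View pics/w11.png

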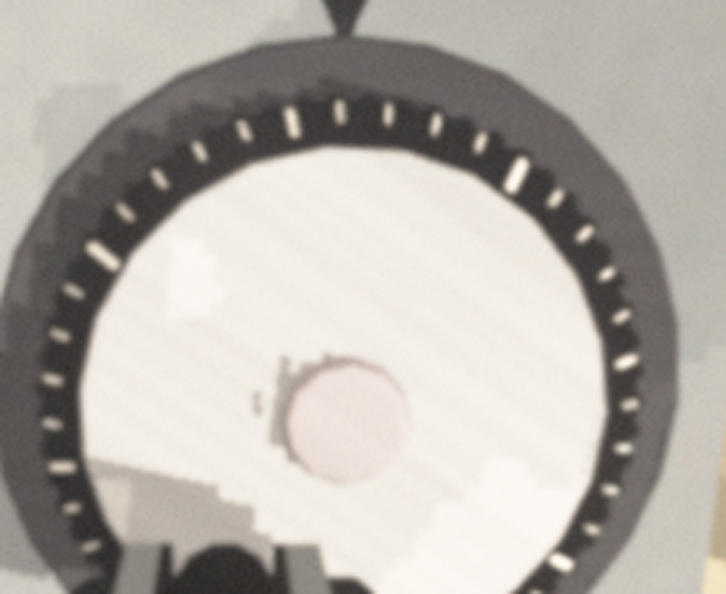

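Call:
carry_out([
  [[-0.0006, -0.001, 0], 0],
  [[-0.0006, -0.001, 0], 0],
  [[0, 0, 0], 0],
  [[0, 0, 0], 0],
  [[0, 0, 0], 0],
])

```text
time_s: 27.23
ee_pos: [0.5387, 0.1792, 0.1084]
orientation: [1.108, 1.269, -1.11]
contact_force: [2.0, -3.7, 4.7]
gripper_width: 0.0146
```

```bash
python3 m.py
```

```text
[0.5387 0.1792 0.1084] [ 1.97 -3.66  4.65] az 154.51 drag 2.454056083761584 t 27.2333
```

Call:
carry_out([
  [[0, 0, 0], 0],
  [[0, 0, 0], 0],
  [[0, 0, 0], 0],
  [[0, 0, 0.02], 0],
  [[0, 0, 0.04], 0],
], hand=0)

```text
time_s: 27.65
ee_pos: [0.536, 0.1797, 0.1357]
orientation: [1.106, 1.275, -1.115]
contact_force: [-0.9, -0.7, -0.3]
gripper_width: 0.0429
```

Call:
carry_out([
  [[0, 0.01, 0.05], 0],
  [[0.01, 0.05, 0.05], 0],
  [[0.01, 0.06, 0], 0],
  [[0.01, 0.06, 0], 0],
  [[0, 0.015, 0], 0],
])

```text
time_s: 28.07
ee_pos: [0.5539, 0.281, 0.1895]
orientation: [1.11, 1.272, -1.105]
contact_force: [0.3, 0.6, 0.1]
gripper_width: 0.0429
```

```bash
python3 - <<'E'
from bench import manip
from h import *
for i in range(4):
  d=manip.get_image("wrist"); s=manip.read_state(); print(s["ee_pos"].round(4))
import pickle; pickle.dump(d,open("d12.pkl","wb"))
a=d["pixels"][:,:,::-1];cv2.imwrite("pics/w12.png",cv2.resize(a,(800,600),interpolation=cv2.INTER_CUBIC))
t=manip.get_image("top");cv2.imwrite("pics/t12.png",t["pixels"][:,:,::-1])
W=lambda p:(np.array(p)+.5)/.7-.5
e=s["ee_pos"]; print("tcp",W(proj(d,e)),"below at .123",W(proj(d,[e[0],e[1],.123])))
print("pred handle ends",[W(proj(d,p)) for p in [(.5945,.2841,.123),(.5123,.2731,.123)]])
E
```

```text
[0.5533 0.2805 0.1887]
[0.5531 0.2786 0.1882]
[0.5532 0.2773 0.188 ]
[0.5533 0.2765 0.1879]
tcp [414.17395297 371.74787038] below at .123 [413.05670101 315.85948742]
pred handle ends [array([409.14930793, 228.81057818]), array([408.56842552, 393.0583808 ])]
```

View pics/w12.png

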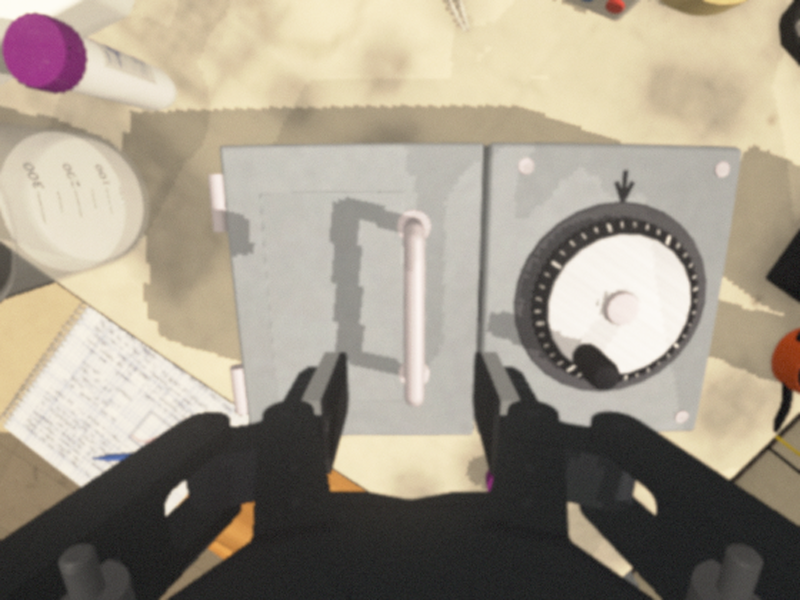

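The wrist view shows the handle bar running from (412,228) to (414,395), and the TCP projects to (413,316) at bar height, so it is centred. Descending and gripping.

Call:
carry_out([
  [[0, 0, -0.045], 0],
  [[0, 0, -0.045], 0],
  [[0, 0, -0.045], 0],
  [[0, 0, -0.025], 0],
  [[0, 0, 0], 0],
])

```text
time_s: 28.73
ee_pos: [0.5514, 0.2755, 0.1046]
orientation: [1.106, 1.273, -1.116]
contact_force: [-0.4, 0.8, -1.0]
gripper_width: 0.0424
```

Call:
carry_out([
  [[0, 0, 0], 0],
  [[0, 0, 0], 0],
  [[0, 0, 0], 0],
  [[0, 0, 0], 0],
  [[0, 0, 0], 0],
], hand=-1, newtons=30)

```text
time_s: 29.15
ee_pos: [0.5554, 0.2758, 0.1104]
orientation: [1.109, 1.266, -1.108]
contact_force: [0.8, -6.3, 1.4]
gripper_width: 0.0086
```

```bash
python3 m.py; python3 - <<'E'
import numpy as np
# handle circle: hinge (local y toward box +y, z)
th0=np.arctan2(33,103); r=np.hypot(103,33)/1000
ey=np.array([-np.sin(np.radians(7.8)),np.cos(np.radians(7.8))])
for step in (8,):
  prev=None
  for k in range(0,82,step):
    a=th0+np.radians(k); y=-r*np.cos(a); z=r*np.sin(a)
    if prev: d=(y-prev[0]); print(k, (d*ey/.5).round(4),((z-prev[1])/.5).round(4))
    prev=(y,z)
E
```

```text
[0.5554 0.2758 0.1104] [ 0.76 -6.3   1.36] az 96.31 drag -0.0611278430939034 t 29.15
8 [-0.0015  0.0111] 0.028
16 [-0.002   0.0148] 0.0262
24 [-0.0025  0.0183] 0.0239
32 [-0.0029  0.0214] 0.0211
40 [-0.0033  0.0241] 0.0178
48 [-0.0036  0.0263] 0.0143
56 [-0.0038  0.0281] 0.0104
64 [-0.004   0.0292] 0.0064
72 [-0.0041  0.0298] 0.0022
80 [-0.0041  0.0298] -0.002
```

Call:
carry_out([
  [[-0.0003, 0.002, 0.0055], 0],
  [[0, 0, 0], 0],
  [[0, 0, 0], 0],
  [[0, 0, 0], 0],
  [[0, 0, 0], 0],
])

```text
time_s: 29.57
ee_pos: [0.5552, 0.2766, 0.1126]
orientation: [1.108, 1.266, -1.109]
contact_force: [1.8, -6.3, -1.0]
gripper_width: 0.0087
```

Call:
carry_out([
  [[-0.0003, 0.002, 0.0055], 0],
  [[0, 0, 0], 0],
  [[0, 0, 0], 0],
  [[0, 0, 0], 0],
  [[0, 0, 0], 0],
])

```text
time_s: 29.98
ee_pos: [0.5551, 0.2774, 0.1152]
orientation: [1.108, 1.265, -1.109]
contact_force: [1.4, -7.6, -2.5]
gripper_width: 0.0089
```

Call:
carry_out([
  [[-0.0003, 0.002, 0.0055], 0],
  [[-0.0003, 0.002, 0.0055], 0],
  [[0, 0, 0], 0],
  [[0, 0, 0], 0],
  [[0, 0, 0], 0],
])

```text
time_s: 30.4
ee_pos: [0.5548, 0.2796, 0.1207]
orientation: [1.108, 1.265, -1.109]
contact_force: [1.7, -5.9, -1.2]
gripper_width: 0.0087
```

```bash
python3 - <<'E'
from bench import manip
from h import *
s=manip.read_state(); print(s["ee_pos"].round(4),s["contact_force"].round(2))
d=manip.get_image("side");a=d["pixels"][125:275,220:370,::-1];cv2.imwrite("pics/s13.png",cv2.resize(a,None,fx=4,fy=4,interpolation=cv2.INTER_CUBIC))
E
```

```text
[0.5548 0.2796 0.1207] [ 1.67 -5.91 -1.2 ]
```

View pics/s13.png

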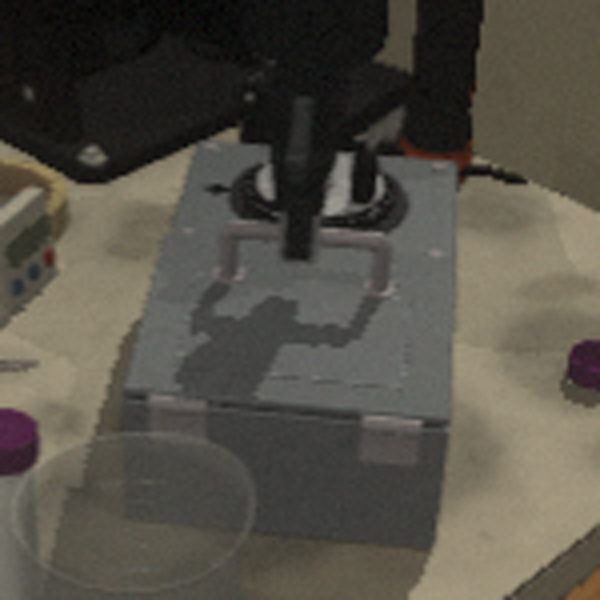

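```bash
python3 - <<'E'
from bench import manip
from h import *
d=manip.get_image("side")
for P in [(.5945,.2841,.123),(.5938,.2885,.1335)]: p=proj(d,P); print(p, (p-[220,125])*4)
# gap edge lid corner right-rear
ey=np.array([-np.sin(np.radians(7.8)),np.cos(np.radians(7.8))]);ex=np.array([ey[1],-ey[0]])
c=np.array([.558,.2395])
for k in (0,.1):
  q=c+ey*(.140-.136*np.cos(k)); z=.09+.136*np.sin(k)
  for s in(-.084,.084): p=proj(d,[*(q+ex*s),z]); print(k,s,(p-[220,125])*4)
E
python3 m.py
```

```text
[276.60606686 185.77228895] [226.42426744 243.0891558 ]
[276.50587071 182.72725179] [226.02348283 230.90900718]
0 -0.084 [451.90224143 280.12202242]
0 0.084 [161.41484991 253.64788259]
0.1 -0.084 [454.29673015 260.65327728]
0.1 0.084 [161.29680147 234.24499806]
[0.5547 0.2795 0.1207] [ 1.92 -4.97 -0.93] az 96.42 drag -1.353321489868926 t 30.5
```

The handle end is at y≈232 zoom px, where a lifted lid predicts 231 and a shut one 243. The lid is free, so I'll carry on along its arc.

Call:
carry_out([
  [[-0.0009, 0.0062, 0.0136], 0],
  [[-0.001, 0.0071, 0.0132], 0],
  [[-0.0011, 0.008, 0.0128], 0],
  [[-0.0012, 0.0087, 0.0122], 0],
  [[-0.0013, 0.0095, 0.0116], 0],
])

```text
time_s: 30.92
ee_pos: [0.552, 0.2989, 0.1524]
orientation: [1.108, 1.265, -1.11]
contact_force: [3.0, -8.2, -3.2]
gripper_width: 0.0083
```

Call:
carry_out([
  [[-0.0014, 0.0103, 0.011], 0],
  [[-0.0015, 0.0109, 0.0103], 0],
  [[-0.0016, 0.0117, 0.0094], 0],
  [[-0.0017, 0.0124, 0.0085], 0],
  [[-0.0018, 0.0129, 0.0076], 0],
])

```text
time_s: 31.33
ee_pos: [0.548, 0.3279, 0.1765]
orientation: [1.108, 1.264, -1.11]
contact_force: [1.0, -7.9, -0.3]
gripper_width: 0.0085
```

```bash
python3 - <<'E'
from bench import manip
from h import *
s=manip.read_state(); e=s["ee_pos"]; print(e.round(4),s["contact_force"].round(2),s["gripper_width"])
d=manip.get_image("side");a=d["pixels"][85:275,220:410,::-1];cv2.imwrite("pics/s14.png",cv2.resize(a,None,fx=3.1,fy=3.1,interpolation=cv2.INTER_CUBIC))
s=manip.read_state(); e=s["ee_pos"]; print(e.round(4),s["contact_force"].round(2),s["gripper_width"])
E
```

```text
[0.548  0.3279 0.1765] [ 0.95 -7.9  -0.27] 0.008546848414397614
[0.5478 0.3294 0.1774] [-1.26 -7.08  3.47] 0.008836017637965737
```

View pics/s14.png

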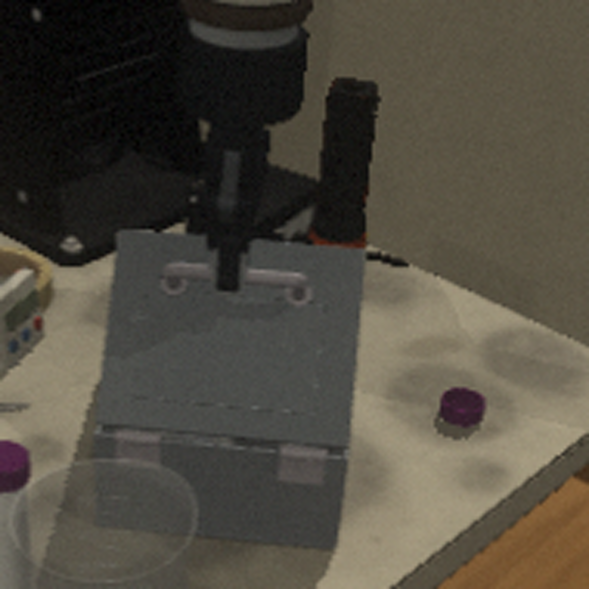

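The lid stands at roughly 45 degrees with the finger still on the bar at (228,275) zoom. Continuing.

Call:
carry_out([
  [[-0.0025, 0.0183, 0.0092], 0],
  [[-0.0026, 0.019, 0.0075], 0],
  [[-0.0026, 0.0196, 0.0055], 0],
  [[-0.0027, 0.02, 0.0035], 0],
  [[-0.0028, 0.0203, 0.0015], 0],
])

```text
time_s: 31.8
ee_pos: [0.5411, 0.3776, 0.1912]
orientation: [1.109, 1.266, -1.109]
contact_force: [-1.8, -6.0, 4.4]
gripper_width: 0.0087
```

Call:
carry_out([
  [[0, 0, 0], 0],
  [[0, 0, 0], 0],
  [[0, 0, 0], 0],
  [[0, 0, 0], 0],
  [[0, 0, 0], 0],
])

```text
time_s: 32.22
ee_pos: [0.5408, 0.3796, 0.1913]
orientation: [1.112, 1.269, -1.105]
contact_force: [-2.6, 0.3, 5.9]
gripper_width: 0.0086
```

```bash
python3 - <<'E'
from bench import manip
from h import *
s=manip.read_state(); e=s["ee_pos"]; print(e.round(4),s["contact_force"].round(2),s["gripper_width"])
d=manip.get_image("side");a=d["pixels"][60:275,195:410,::-1];cv2.imwrite("pics/s15.png",cv2.resize(a,None,fx=2.75,fy=2.75,interpolation=cv2.INTER_CUBIC))
d=manip.get_image("wrist");cv2.imwrite("pics/w15.png",d["pixels"][:,:,::-1])
E
```

```text
[0.5408 0.3796 0.1913] [-2.6   0.34  5.92] 0.008585351785297356
```

View pics/s15.png

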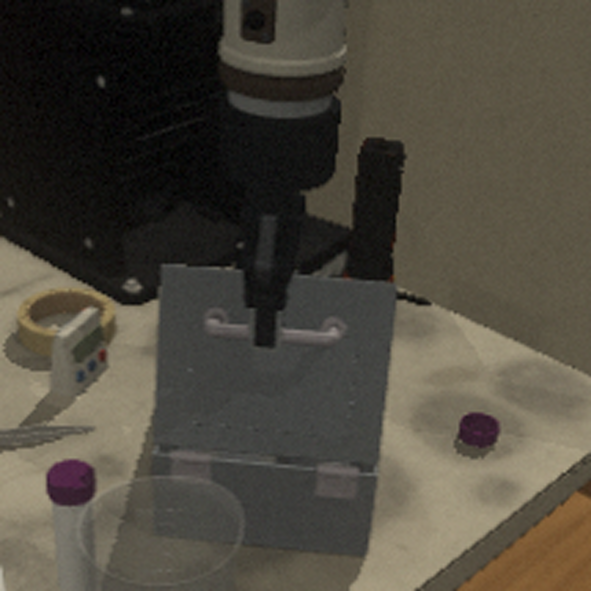

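View pics/w15.png

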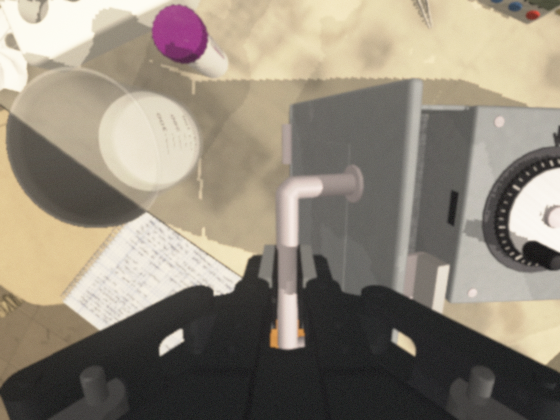

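The lid is at about 72° (1.26 rad) and the fingers straddle the bar. I'll open them only to about 24 mm to stay clear of the plate, then rise.

Call:
carry_out([
  [[0, 0, 0], 0],
  [[0, 0, 0], 0],
  [[0, 0, 0], 0],
  [[0, 0, 0], 0],
  [[0, 0, 0], 0],
], hand=-0.45)

```text
time_s: 32.73
ee_pos: [0.5399, 0.3786, 0.1879]
orientation: [1.109, 1.27, -1.11]
contact_force: [0.3, 0.3, 0.4]
gripper_width: 0.0235
```

Call:
carry_out([
  [[0, 0, 0.005], 0],
  [[0, 0, 0.01], 0],
  [[0, 0, 0.01], 0],
  [[0, 0, 0.01], 0],
  [[0, 0, 0.01], 0],
])

```text
time_s: 33.15
ee_pos: [0.5401, 0.3788, 0.2115]
orientation: [1.11, 1.27, -1.109]
contact_force: [-0.1, 0.5, 0.1]
gripper_width: 0.0234
```

```bash
python3 - <<'E'
from bench import manip
from h import *
s=manip.read_state(); e=s["ee_pos"]; print(e.round(4),s["contact_force"].round(2),s["gripper_width"])
d=manip.get_image("wrist");cv2.imwrite("pics/w16.png",d["pixels"][:,:,::-1])
E
```

```text
[0.5401 0.3788 0.2115] [-0.14  0.49  0.06] 0.023367275382233422
```

View pics/w16.png

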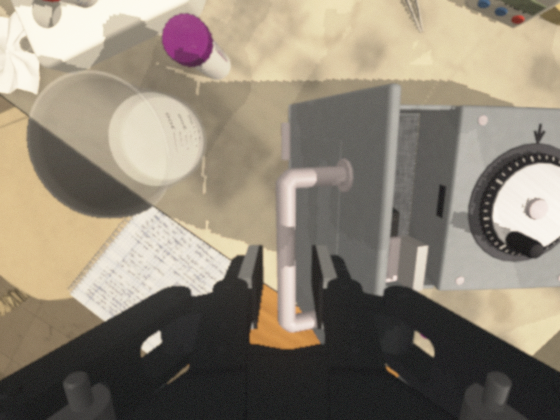

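The fingers are free of the bar, at (288,250), with no contact force. Rising clear.

Call:
carry_out([
  [[0, 0, 0.03], 0],
  [[0, 0, 0.05], 0],
  [[0, 0, 0.05], 0],
  [[0, 0, 0.05], 0],
  [[0, 0, 0.05], 0],
])

```text
time_s: 33.62
ee_pos: [0.5398, 0.3787, 0.327]
orientation: [1.11, 1.27, -1.109]
contact_force: [-0.1, 0.4, -0.1]
gripper_width: 0.0235
```

Call:
carry_out([
  [[0, 0, 0], 0],
  [[0, 0, 0], 0],
  [[0, 0, 0], 0],
  [[0, 0, 0], 0],
  [[0, 0, 0], 0],
])

```text
time_s: 34.03
ee_pos: [0.5393, 0.3784, 0.3235]
orientation: [1.107, 1.271, -1.112]
contact_force: [-1.7, -0.6, -0.3]
gripper_width: 0.0235
```

```bash
python3 - <<'E'
from bench import manip
from h import *
s=manip.read_state(); e=s["ee_pos"]; print(e.round(4),s["contact_force"].round(2),s["time_s"])
d=manip.get_image("side");cv2.imwrite("pics/s17.png",d["pixels"][:,:,::-1])
ey=np.array([-np.sin(np.radians(7.8)),np.cos(np.radians(7.8))]);ex=np.array([ey[1],-ey[0]]);c=np.array([.558,.2395])
for k in (1.0,1.15,1.26,1.4):
  q=c+ey*(.140-.136*np.cos(k)); z=.09+.136*np.sin(k)
  print(k,[proj(d,[*(q+ex*s_),z]).round(1) for s_ in(-.084,.084)])
E
```

```text
[0.5393 0.3784 0.3235] [-1.71 -0.6  -0.31] 34.0333
1.0 [array([338.1, 164. ]), array([255.6, 157. ])]
1.15 [array([338.5, 164. ]), array([254.1, 156.9])]
1.26 [array([338.7, 165. ]), array([252.8, 157.7])]
1.4 [array([338.9, 167.6]), array([251.1, 160.1])]
```

View pics/s17.png

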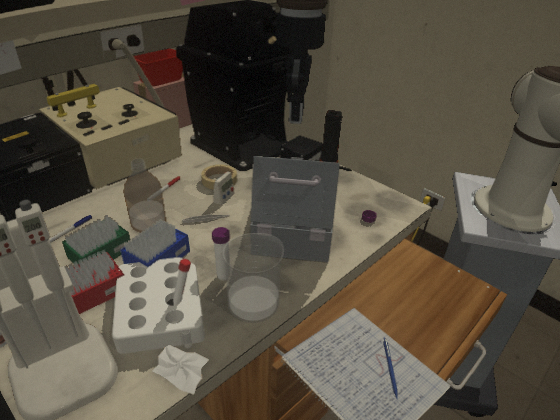

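The side view shows the lid standing open, with its top edge from (253,157) to (337,163) and the bar from (271,179) to (320,182). The bystanders are where they were. Last, I'll triangulate the bar with the top view to get the angle.

```bash
python3 - <<'E'
from bench import manip
from h import *
d=manip.get_image("side");t=manip.get_image("top");cv2.imwrite("pics/t18.png",t["pixels"][:,:,::-1])
ey=np.array([-np.sin(np.radians(7.8)),np.cos(np.radians(7.8))]);ex=np.array([ey[1],-ey[0]]);h=np.array([.558,.2395])+ey*.14
# handle angle from side rows: project the bar ends for various angles
for k in (1.0,1.1,1.2,1.3,1.4):
  a=k+np.arctan2(33,103);r=.10816
  print(k,[proj(d,[*(h-ey*r*np.cos(a)+ex*s),.09+r*np.sin(a)]).round(1) for s in(-.041,.041)],[proj(t,[*(h-ey*.136*np.cos(k)+ex*s),.09+.136*np.sin(k)]).round(1) for s in(-.084,.084)])
E
```

```text
1.0 [array([315.1, 177.7]), array([273.3, 174.1])] [array([301.9, 282.2]), array([286.9, 188.9])]
1.1 [array([314.9, 179.5]), array([272.6, 175.8])] [array([295.6, 283.8]), array([280.5, 189.5])]
1.2 [array([314.7, 181.8]), array([271.9, 178. ])] [array([288.8, 285.3]), array([273.6, 190.3])]
1.3 [array([314.4, 184.7]), array([271.1, 180.8])] [array([281.5, 286.8]), array([266.3, 191.2])]
1.4 [array([314. , 188.1]), array([270.3, 184.2])] [array([274. , 288.3]), array([258.8, 192.2])]
```

View pics/t18.png

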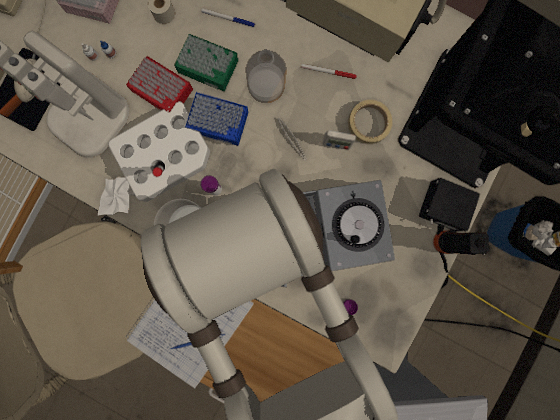

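The arm hides the lid in the top view, so no triangulation there. The side view's bar ends fit 1.2 to 1.25 rad, which agrees with the 72° (1.26 rad) from the TCP travel. The tube (209,184), cap (349,307) and timer (339,140) have not moved. Handing in.

```bash
python3 -c "
from bench import manip
print(manip.job_done())"
```

```text
the job is handed in; nothing more can be done
None
```

The lockbox is open and its lid stands at about 1.2–1.26 rad (roughly 70°), clear of the robot. I handed the job in at about 34 s; no verdict came back.

**What I did**
- I turned the dial clockwise by the knob to 15 the third time, and checked it against the index in the wrist view. Then I went back anticlockwise to 3 the second time, again checked on the strokes.
- I turned clockwise again in small steps until the force rose steadily to about 13.7 N, near number 24. That is above the largest drag plus click you gave (9 N) and well below the 24 N limit.
- I unloaded the knob, gripped the handle and swung the lid up along its arc. I then opened the fingers a little and rose clear.

**Last checks**
- **Lid angle:** the hand's travel gave 1.26 rad, and the bar ends in the side view gave 1.2–1.25 rad.
- **Contact:** the arm had risen about 13 cm above the handle. The force readings were within about 2 N, which I took as noise.
- **Bystanders:** the beaker, tube, cap and timer look unmoved in the side view. In the top view the tube, cap and timer match their starting pixels.

**Checks that failed or disagreed**
- **Top view of the lid:** the arm blocked it, so I could not triangulate the angle as planned.
- **Feel of the stop:** it was softer than "hard", with the dial giving about 2.5° elastically. The lid lifting freely is what confirmed that the bolt had dropped.
- **Refused call:** one call with a badly formed row was refused whole and moved nothing.

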